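# Lay out the seasoning board

### The job

Lay out the serving board, each thing upright and centred on its inlaid ring: the marble coaster flat on the middle ring of the row of three with the wooden pepper mill centred on top of it, the egg-shaped shaker on the end ring beside the glass clip-top jar, the spice jar on the other end ring beside the lidded tin, and the kitchen timer on the single ring in front of the mill. Leave the lemon and the mug where they are.

Things in the scene. Friction and masses are not known exactly. Their poses are not given: they have to be found in the camera images.
- board: Fixed dark-wood serving board lying flat, 200 mm (its x, away from the robot) by 320 mm (its y, to the left), 15 mm thick; origin at the centre of its underside. Four thin light-wood inlaid rings of 78 mm outer diameter, flush with its top, centred in board axes at: left ring (+45, +110) mm, middle ring (+45, 0), right ring (+45, -110), front ring (-55, 0), nearest the robot. Turned at most 0.15 rad from the robot's axes
- clip_jar: Fixed clear glass clip-top jar with white contents, orange seal and wire clip, 97x90 mm, 114 mm high; stands beyond the left or the right end of the board; origin at the centre of its underside
- tin: Fixed grey-white round lidded tin with a small knob on its lid, 74 mm diameter, 110 mm high; stands beyond the other end of the board; origin at the centre of its underside
- coaster_center (a point): Loose plain round white marble coaster, 68 mm diameter, 10 mm thick, lying flat, 0.08 kg; this point is its centre, half-way up; z up
- mill_center (a point): Loose turned wooden pepper mill with a small metal knob, 58 mm at its widest, 170 mm high, standing, round about its axis, narrower towards the neck about 120 mm up; this point is on its axis half-way up, 85 mm above its foot; z up
- shaker_center (a point): Loose white egg-shaped shaker, 48 mm diameter, 60 mm high, standing; this point is on its axis half-way up, 30 mm above its foot; z up
- spice_center (a point): Loose slim glass spice jar with a black cap, 41 mm diameter, 105 mm high, standing; this point is on its axis half-way up, 52.5 mm above its foot; z up
- timer_center (a point): Loose squat round kitchen timer, green upper half on a pale foot, 60 mm diameter, 42 mm high, standing; this point is on its axis half-way up, 21 mm above its foot; z up
- lemon_center (a point): Bystander: a loose lemon, 71x53x51 mm; this point is its middle
- mug_center (a point): Bystander: a loose white mug, 80 mm diameter, 98 mm high, with a handle; this point is on the axis of its bowl, half-way up
There are look-alikes about, which are no part of the job. What is shaped like the clip_jar but blue is not meant. There is more than one size of the part that bears mill_center; the job needs the smaller.

How it is judged:
At the end, for the whole second after the job is handed in: Coaster on the middle ring, timer front, shaker on the clip-top jar's end ring, spice jar on the tin's, within 15 mm of ring centre along each board axis; mill on the coaster, within 12 mm of its centre and 15 mm of the ring's; each within 0.1 rad of upright, all released and at rest (x of coaster_center in the frame of board between 0.03 and 0.06 m and y of coaster_center in the frame of board between -0.015 and 0.015 m and z of coaster_center in the frame of board between 0.016 and 0.024 m and angle between each of coaster_center, mill_center, timer_center's own z axis and vertical below 0.1 rad and x of mill_center in the frame of board between 0.03 and 0.06 m and y of mill_center in the frame of board between -0.015 and 0.015 m and z of mill_center in the frame of board between 0.106 and 0.114 m and x of timer_center in the frame of board between -0.07 and -0.04 m and y of timer_center in the frame of board between -0.015 and 0.015 m and z of timer_center in the frame of board between 0.032 and 0.04 m and horizontal distance between mill_center and coaster_center below 0.012 m and ((y of clip_jar in the frame of board above 0 m and (x of shaker_center in the frame of board between 0.03 and 0.06 m and y of shaker_center in the frame of board between 0.095 and 0.125 m and z of shaker_center in the frame of board between 0.041 and 0.049 m and angle between shaker_center's own z axis and vertical below 0.1 rad) and (x of spice_center in the frame of board between 0.03 and 0.06 m and y of spice_center in the frame of board between -0.125 and -0.095 m and z of spice_center in the frame of board between 0.0635 and 0.0715 m and angle between spice_center's own z axis and vertical below 0.1 rad)) or (y of clip_jar in the frame of board below 0 m and (x of shaker_center in the frame of board between 0.03 and 0.06 m and y of shaker_center in the frame of board between -0.125 and -0.095 m and z of shaker_center in the frame of board between 0.041 and 0.049 m and angle between shaker_center's own z axis and vertical below 0.1 rad) and (x of spice_center in the frame of board between 0.03 and 0.06 m and y of spice_center in the frame of board between 0.095 and 0.125 m and z of spice_center in the frame of board between 0.0635 and 0.0715 m and angle between spice_center's own z axis and vertical below 0.1 rad))) and linear speed of each of coaster, mill, timer, shaker, spice below 0.02 m/s); the robot touches nothing.
It fails at once if the lemon is pushed more than 20 mm from where it was (distance of lemon_center from where it was at the start of the episode above 0.02 m).
It fails at once if the mug is pushed more than 20 mm from where it was (distance of mug_center from where it was at the start of the episode above 0.02 m).
It also fails if it takes over 142 s, if anything falls off the work surface, if the arm or the gripper's body presses on something with over 40 N, if the wrist force passes 120 N, or if a joint passes its speed limit or range.

### The arm

A 6-joint arm with a two-finger parallel gripper is mounted at the origin on a cart in front of the work surface, level with it; the furniture and walls round the work are solid. World frame = base frame: x ahead of the robot, y to its left, z up, the work surface at z = 0. Lengths are in m, angles in rad, forces in N, time in s.
With the tool pointing down it reaches from about 0.2 to 0.875 m from the base axis. Payload 3.4 kg.
Tool frame: the origin (TCP) lies midway between the tips of the shut fingers; the grasp point (between the pads) lies robot.tcp_to_grasp behind it (robot.tcp_to_grasp is the distance from the TCP to the grasp point, in m); z points along the fingers, y is the line along which they close (so a half turn about z gives the same grasp; the last joint's range is limited). The gripper opens to 94 mm and grips with 3 to 60 N. Pads are 16 mm wide; open, the fingers measure 119 mm over their backs; the gripper's body (75 mm by 177 mm) begins 78 mm behind the grasp point.
Start: joints at [1.028, 0.276, 1.505, -0, 1.361, -0.121], TCP at [0.235, 0.525, 0.177] pointing down, gripper open.
Joint ranges: [-2.89, 2.89], [-0.75, 2.08], [0.22, 2.7], [-1.18, 4.32], [0.11, 2.71], [-2.7, 2.7]. Speed limits (rad/s): [2.57, 2.57, 3.14, 3.14, 3.14, 3.14].

### API

Orientations are given as a unit quaternion [w, x, y, z].
In Python, from plant import robot gives the robot as it stands. The module is installed in compiled form; this text tells all that it offers.
- The arm moves only by the shell command python3 -m jog 'ROWS' [FORCE]. ROWS is JSON, a list of rows, each a list of 7 numbers: the shift along the tool's x, y, z in units of 15 cm (1.0 is 15 cm), then the turn, a rotation vector about the tool's x, y, z in units of 45 degrees (1.0 is 45 degrees), then the closure, from -1 (fully open) to 1 (shut). In form: [[tx, ty, tz, wx, wy, wz, hand], ...]. A call has exactly 8 rows; each row is the pose to reach, as a shift and turn from the pose commanded when the call began, along the tool's axes at that moment; what a row does not reach only later rows make up. A row lasts 1/10 s, in which the tool goes at most 50 mm and 8.59 degrees, less where a joint would pass 70% of its speed; a pose out of reach is approached as far as the arm can. A call with a number of a shift or a turn outside -1 to 1 is refused whole. A call with a gripper value outside its range is refused whole. The fingers move at their own pace and stop on an object; FORCE is the grip in N (left out, the last holds). Time passes only in rows, so rows that repeat a pose let the fingers close, or fill a call up. It gives the time, the measured TCP pose, the force, the opening and the grip force at its end, in the units of the state.
- robot.get_obs(): the state, without advancing time (a new reading comes with each control period).
- robot.snapshot(name): name is "side" or "top" or "wrist"; returns a dict with "frame" (480x640x3 uint8, red, green, blue), "fx", "fy", "cx", "cy" (pixels), "R" (3x3) and "t" (3): a world point X has camera coordinates R X + t. Camera axes: x right, y down, z forward; pixel columns grow to the right and rows downward; lengths in m; the calibration is good to about 2 mm. The wrist camera is an equidistant fisheye: a pixel r from the principal point sees the ray r / f radians off the axis. A picture is of the moment at which its call begins. There is no depth.
- robot.hand_in(): hands the job in; it is judged then, once.
Trained networks look in the newest picture that a camera, given by its name, has taken for a name from the list of things; names that differ only in an ending like _2 or _b are one class to them, and where a whole thing is asked for, a point or a joint stands for the part that bears it (a point fixed in the world has none). Each returns a list of dicts, best first, with "conf" (0 to 1); they miss things now and then, are a little off and sometimes report something else, mostly with a low value. They report only what shows in the picture. A call takes as long as a camera call. They do not tell look-alikes from the thing itself.
- robot.trace(target, camera): "region" (480x640 bool, what is visible of it) and "centre" ([column, row] in pixels, amid what is visible of it).
- robot.spot_point(target, camera): "centre" ([column, row] in pixels: a listed point, or the origin of a listed thing).
The state is a dict: "t": time; "joint_pos": joint angles; "joint_velocities": joint speeds; "tau": joint torques, N m; "position": TCP position; "tcp_rot": TCP orientation; "force": force on the tool from outside, world axes, zero at the start; "wrist_torque": the same for the moment, N m; "gripper_width": opening from 0.0 (shut) to 1.0 (fully open); "gripper_force": force on a finger pad.
Only numpy, scipy, OpenCV 4.12 (cv2) and the standard library are available. Lean on these libraries where they do the work, as an engineer would, in place of code of your own. Each camera call takes 0.05 s, during which the arm holds its last target. There are 200 camera calls.

## Working session

There is one attempt and no reset: what is moved stays moved. The work goes in short steps, Python scripts to look and compute and a shell command to move; the robot and the scene stay as the last step left them, time stands still between calls to the robot, and variables do not carry over. Pictures are saved under pics/ and viewed, at most 14 in all, crops included, and the job is handed in when it is done.

```bash
mkdir -p pics; cat > h.py <<'E'
import numpy as np, cv2
from plant import robot
def snap(n,save=None):
    s=robot.snapshot(n)
    if save: cv2.imwrite('pics/'+save+'.png',s['frame'][:,:,::-1])
    return s
def ray(s,px):
    R=np.array(s['R']);t=np.array(s['t'])
    a=(px[0]-s['cx'])/s['fx'];b=(px[1]-s['cy'])/s['fy']
    if s.get('fish'):
        r=np.hypot(a,b);k=np.sin(r)/r if r>0 else 1
        d=np.array([a*k,b*k,np.cos(r)])
    else: d=np.array([a,b,1.])
    return -R.T@t,R.T@d
def atz(s,px,z):
    c,d=ray(s,px);return c+d*(z-c[2])/d[2]
def proj(s,X):
    p=np.array(s['R'])@np.array(X)+np.array(s['t'])
    if s.get('fish'):
        r=np.hypot(p[0],p[1]);th=np.arctan2(r,p[2]);k=th/r if r>0 else 0
        return np.array([s['cx']+s['fx']*p[0]*k,s['cy']+s['fy']*p[1]*k])
    return np.array([s['cx']+s['fx']*p[0]/p[2],s['cy']+s['fy']*p[1]/p[2]])
E
python3 - <<'E'
from h import *
np.set_printoptions(precision=4,suppress=True)
print(robot.get_obs(),robot.tcp_to_grasp)
Z={'board':0,'clip_jar':0,'tin':0,'coaster_center':.005,'mill_center':.085,'shaker_center':.03,'spice_center':.0525,'timer_center':.021,'lemon_center':.025,'mug_center':.049}
for c in('top','side'):
    s=snap(c,c+'0');print(c,'cam at',-np.array(s['R']).T@s['t'])
    for n,z in Z.items():
        for d in robot.spot_point(n,c):
            if d['conf']>.2: print(n,round(d['conf'],2),np.array(d['centre']),atz(s,d['centre'],z)[:2])
E
```

```text
{'t': 0.0, 'joint_pos': array([ 1.028 ,  0.2766,  1.5061,  0.    ,  1.3607, -0.121 ]), 'joint_velocities': array([ 0.0006,  0.0001,  0.0018, -0.    ,  0.0029, -0.0008]), 'tau': array([ -0.0008, -40.46  , -23.7234,   0.0702,   0.0342,  -0.0001]), 'position': array([0.2351, 0.5241, 0.1761]), 'tcp_rot': array([-0.0003,  0.2093,  0.9778, -0.0008]), 'force': array([-0.2244,  0.1059, -0.2324]), 'wrist_torque': array([ 0.0022, -0.0272, -0.0191]), 'gripper_force': 0.0, 'gripper_width': 1.000288826728316} 0.0188
top cam at [ 0.4159 -0.0159  1.2192]
board 0.77 [329.8 206.2] [ 0.6362 -0.028 ]
clip_jar 0.91 [326.1 309.8] [ 0.349  -0.0238]
clip_jar 0.74 [419.6 205.3] [ 0.644  -0.2787]
tin 0.94 [217.6 199.2] [0.6494 0.2873]
coaster_center 0.64 [268.7 280.8] [0.4244 0.1354]
mill_center 0.96 [222.  242.7] [0.5193 0.2497]
mill_center 0.89 [378. 285.] [ 0.4195 -0.1546]
shaker_center 0.72 [211.  282.5] [0.4161 0.2875]
spice_center 0.61 [426.8 285.9] [ 0.4202 -0.2866]
timer_center 0.78 [169.7 248.3] [0.5066 0.4072]
lemon_center 0.81 [479.5 243. ] [ 0.5393 -0.4354]
mug_center 0.62 [489.2 311.9] [ 0.3561 -0.4503]
side cam at [-0.2968  1.1472  0.6613]
board 0.65 [279.8 241. ] [ 0.6583 -0.0375]
board 0.28 [381. 221.] [ 0.4674 -0.3927]
clip_jar 0.85 [358.5 270.1] [ 0.3367 -0.0006]
tin 0.75 [213.9 277.4] [0.6517 0.2722]
coaster_center 0.59 [305.3 279.1] [0.4268 0.1411]
mill_center 0.77 [256.8 246.6] [0.5643 0.1827]
mill_center 0.59 [356.9 222.2] [ 0.4272 -0.1417]
shaker_center 0.71 [276.  296.5] [0.4058 0.2973]
spice_center 0.86 [376.4 223.4] [ 0.4091 -0.242 ]
timer_center 0.75 [215.7 307.9] [0.5026 0.4125]
lemon_center 0.58 [369. 206.] [ 0.5498 -0.4495]
lemon_center 0.53 [306.7 278.2] [0.4047 0.1654]
mug_center 0.64 [417.6 207.6] [ 0.3638 -0.4752]
```

View pics/top0.png

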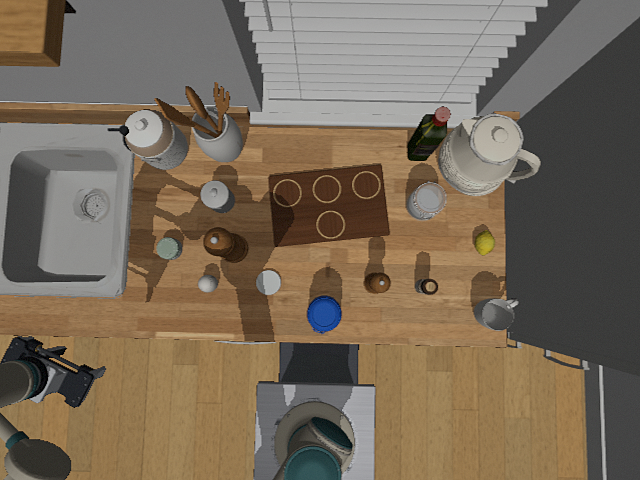

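View pics/side0.png

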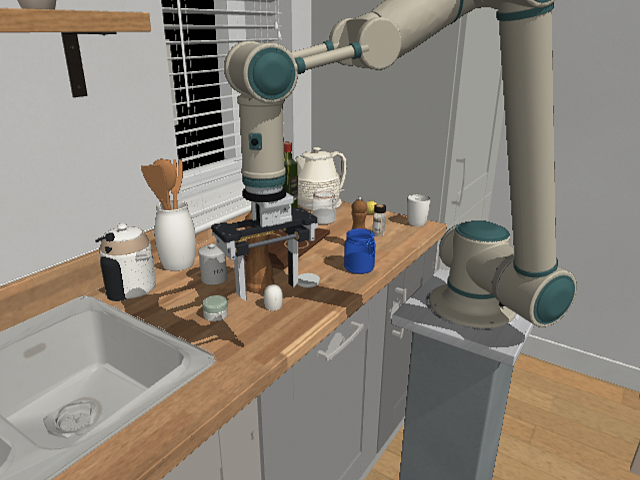

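The top picture shows the following:
- **Reference parts:** the board and its rings are at (287,193), (326,189), (366,185) and (331,224). The glass clip jar is at the right end (425,200), and the tin at the left end (217,195).
- **Look-alikes:** the blue clip jar (325,313) is a decoy, with the real one at (425,200). There are two mills, at (222,242) and (378,283). The canister (150,140) and pitcher (485,150) are background.
- **Other objects:** coaster (268,282), shaker (208,284), spice jar (428,286), timer (169,248), lemon (485,242) and mug (498,313).

The (378,283) mill looks smaller, so I'll check it in a close crop and fit the rings.

```bash
python3 - <<'E'
from h import *
np.set_printoptions(precision=4,suppress=True)
im=cv2.imread('pics/top0.png')
a=cv2.resize(im[225:315,150:270],None,fx=5,fy=5,interpolation=3)
b=cv2.resize(im[225:315,350:390],None,fx=5,fy=5,interpolation=3)
cv2.imwrite('pics/mills.png',np.hstack([a,b]))
s=snap('top')
# rings: subpixel by circle score over brightness
g=im.max(2).astype(float)-cv2.GaussianBlur(im.max(2),(0,0),6)
from scipy.optimize import minimize
pts=np.array([[45,110],[45,0],[45,-110],[-55,0]])/1e3
th=np.linspace(0,2*np.pi,90,endpoint=False)
C=.0375*np.c_[np.cos(th),np.sin(th)]
gb=cv2.GaussianBlur(g,(0,0),1)
def cost(p):
    c,sn=np.cos(p[2]),np.sin(p[2]);Rm=np.array([[c,-sn],[sn,c]])
    P=(pts[:,None]+C[None]).reshape(-1,2)@Rm.T+p[:2]
    X=np.c_[P,np.full(len(P),.015)]
    q=(np.array(s['R'])@X.T).T+s['t']
    u=(s['cx']+s['fx']*q[:,0]/q[:,2]).astype(np.float32);v=(s['cy']+s['fy']*q[:,1]/q[:,2]).astype(np.float32)
    return -cv2.remap(gb.astype(np.float32),u[None],v[None],1).mean()
best=min((minimize(cost,[.63+dx,-.03+dy,a],method='Nelder-Mead',options=dict(initial_simplex=[[.63+dx,-.03+dy,a],[.64+dx,-.03+dy,a],[.63+dx,-.02+dy,a],[.63+dx,-.03+dy,a+.05]])) for dx in(-.01,0,.01) for dy in(-.01,0,.01) for a in(0,.08,.13)),key=lambda r:r.fun)
p=best.x;print(p,best.fun)
c,sn=np.cos(p[2]),np.sin(p[2]);print(pts@np.array([[c,-sn],[sn,c]]).T+p[:2])
E
```

```text
[ 0.638  -0.0231  0.1262] -28.945152282714844
[[ 0.6688  0.0917]
 [ 0.6826 -0.0174]
 [ 0.6965 -0.1266]
 [ 0.5834 -0.03  ]]
```

View pics/mills.png

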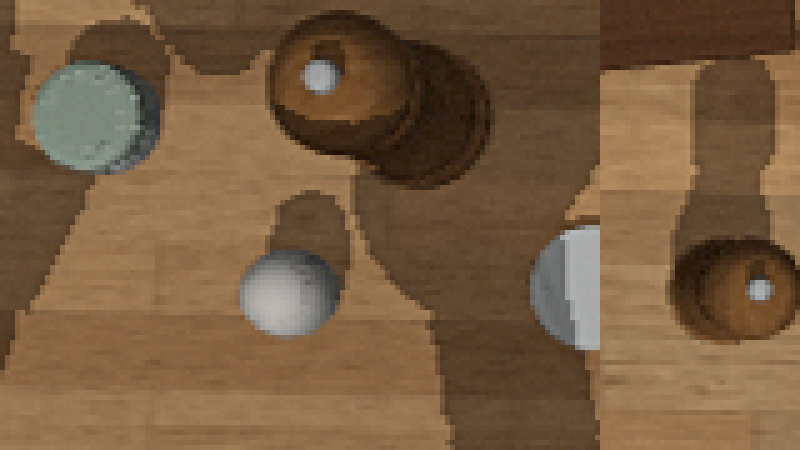

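The crop shows the left mill (knob at 214,240) is much larger, with a height of about 245 mm. The small one at (378,283) is the one to use. The clip jar is at the right end, so the shaker goes to the right ring and the spice jar to the left ring. I'll start with the shaker.

```bash
cat >> h.py <<'E'
from scipy.spatial.transform import Rotation as Ro
def pose():
    o=robot.get_obs();q=o['tcp_rot'];return np.array(o['position']),Ro.from_quat([q[1],q[2],q[3],q[0]]),o
def plan(*wps):
    """wps: (x,y,z,yawdeg of tool y) -> shift/turn in jog units, tool pointing down"""
    p,R,o=pose();print('t',round(o['t'],2),'at',p.round(4),'w',round(o['gripper_width'],3),'f',o['force'].round(1))
    for w in wps:
        a=np.deg2rad(w[3]);y=np.array([np.cos(a),np.sin(a),0]);z=np.array([0,0,-1.]);
        R2=Ro.from_matrix(np.c_[np.cross(y,z),y,z])
        d=R.inv().apply(np.array(w[:3])-p)/.15; r=np.rad2deg((R.inv()*R2).as_rotvec())/45
        print(np.r_[d,r].round(2)+0.); p=np.array(w[:3]);R=R2
def wsnap(save=None):
    s=snap('wrist',save);s['fish']=1;return s
def look(Z,cam='wrist',save=None):
    s=wsnap(save) if cam=='wrist' else snap(cam,save)
    for n,z in Z.items():
        for d in robot.spot_point(n,cam):
            if d['conf']>.3: print(n,round(d['conf'],2),np.array(d['centre']).round(0),atz(s,d['centre'],z)[:2].round(4))
    return s
E
python3 - <<'E'
from h import *
s=look({'timer_center':.021,'shaker_center':.03,'coaster_center':.005})
p,R,o=pose();print('cam in tool',R.inv().apply(-np.array(s['R']).T@s['t']-p).round(3),s['fx'])
plan((.30,.40,.18,65),(.35,.29,.18,60))
E
```

```text
shaker_center 0.75 [210. 416.] [0.4113 0.2944]
cam in tool [ 0.069 -0.001 -0.208] 371.64829954431775
t 1.35 at [0.2354 0.5246 0.177 ] w 0.998 f [ 0.  -0.4 -0.1]
[-0.73 -0.58 -0.02  0.    0.    0.02]
[-0.61 -0.52  0.    0.    0.    0.11]
```

```bash
python3 -m jog '[[-0.2,-0.15,0,0,0,0,-1],[-0.4,-0.3,0,0,0,0,-1],[-0.6,-0.45,0,0,0,0,-1],[-0.73,-0.58,-0.02,0,0,0.02,-1],[-0.73,-0.58,-0.02,0,0,0.02,-1],[-0.73,-0.58,-0.02,0,0,0.02,-1],[-0.73,-0.58,-0.02,0,0,0.02,-1],[-0.73,-0.58,-0.02,0,0,0.02,-1]]'
python3 -m jog '[[-0.2,-0.15,0,0,0,0.1,-1],[-0.4,-0.3,0,0,0,0.11,-1],[-0.6,-0.5,0,0,0,0.11,-1],[-0.61,-0.52,0,0,0,0.11,-1],[-0.61,-0.52,0,0,0,0.11,-1],[-0.61,-0.52,0,0,0,0.11,-1],[-0.61,-0.52,0,0,0,0.11,-1],[-0.61,-0.52,0,0,0,0.11,-1]]'
python3 - <<'E'
from h import *
s=look({'timer_center':.021,'shaker_center':.03,'coaster_center':.005,'mill_center':.085},save='w1')
s2=snap('top')
plan((.413,.290,.18,60))
E
```

```text
t: 2.15
position: [0.2993, 0.4014, 0.1798]
tcp_rot: [-0.0, 0.216, 0.976, 0.0]
force: [-0.4, 0.2, 0.0]
gripper_width: 1.002
gripper_force: 0.0
t: 2.95
position: [0.3492, 0.2921, 0.1799]
tcp_rot: [-0.0, 0.258, 0.966, 0.0]
force: [-0.0, 0.3, -0.7]
gripper_width: 1.0
gripper_force: 0.0
timer_center 0.78 [477. 285.] [0.5061 0.4078]
timer_center 0.58 [234. 329.] [0.4129 0.1442]
shaker_center 0.9 [353. 268.] [0.4116 0.2957]
coaster_center 0.68 [233. 333.] [0.4221 0.1323]
mill_center 0.77 [355. 413.] [0.537  0.2273]
t 3.25 at [0.3494 0.2912 0.1799] w 0.998 f [-0.   0.2 -0.2]
[-0.37  0.2   0.    0.    0.    0.  ]
```

View pics/w1.png

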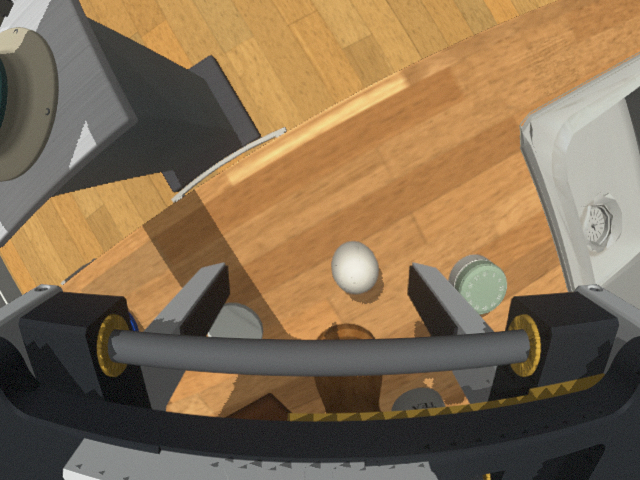

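The wrist view shows the shaker alone between the fingers at (353,268), with the timer at (480,285) and the big mill behind the bar. I'll use (0.412, 0.2945).

```bash
python3 - <<'E'
from h import *
plan((.412,.2945,.18,60),(.412,.2945,.011,60))
E
```

```text
t 3.25 at [0.3494 0.2912 0.1799] w 0.998 f [-0.   0.2 -0.2]
[-0.35  0.23  0.    0.    0.    0.  ]
[0.   0.   1.13 0.   0.   0.  ]
```

```bash
python3 -m jog '[[-0.2,0.12,0,0,0,0,-1],[-0.35,0.23,0,0,0,0,-1],[-0.35,0.23,0.1,0,0,0,-1],[-0.35,0.23,0.3,0,0,0,-1],[-0.35,0.23,0.5,0,0,0,-1],[-0.35,0.23,0.65,0,0,0,-1],[-0.35,0.23,0.65,0,0,0,-1],[-0.35,0.23,0.65,0,0,0,-1]]'
python3 -m jog '[[0,0,0.2,0,0,0,-1],[0,0,0.4,0,0,0,-1],[0,0,0.48,0,0,0,-1],[0,0,0.48,0,0,0,0.8],[0,0,0.48,0,0,0,0.8],[0,0,0.48,0,0,0,0.8],[0,0,0.48,0,0,0,0.8],[0,0,0.48,0,0,0,0.8]]' 12
python3 - <<'E'
from h import *
plan((.412,.2945,.13,60),(.412,.2945,.24,60),(.36,.18,.24,60))
E
```

```text
t: 4.05
position: [0.4125, 0.2947, 0.0827]
tcp_rot: [-0.0, 0.259, 0.966, 0.0]
force: [-0.9, 0.1, 0.4]
gripper_width: 0.998
gripper_force: 0.0
t: 4.85
position: [0.4129, 0.295, 0.0113]
tcp_rot: [0.001, 0.259, 0.966, 0.001]
force: [-0.6, 0.0, 0.4]
gripper_width: 0.61
gripper_force: 0.0
t 4.85 at [0.4129 0.295  0.0113] w 0.61 f [-0.6  0.   0.4]
[ 0.    0.   -0.79  0.    0.    0.  ]
[ 0.    0.   -0.73  0.    0.    0.  ]
[-0.08 -0.83  0.    0.    0.    0.  ]
```

```bash
python3 -m jog '[[0,0,0,0,0,0,0.8],[0,0,0,0,0,0,0.8],[0,0,0,0,0,0,0.8],[0,0,-0.1,0,0,0,0.8],[0,0,-0.3,0,0,0,0.8],[0,0,-0.6,0,0,0,0.8],[0,0,-0.8,0,0,0,0.8],[0,0,-1,0,0,0,0.8]]' 12
python3 - <<'E'
from h import *
plan((.35,.19,.17,60),(.42,.05,.19,60),(.53,-.07,.19,60),(.6965,-.1266,.19,60))
E
```

```text
t: 5.65
position: [0.4116, 0.2941, 0.1615]
tcp_rot: [-0.0, 0.259, 0.966, -0.0]
force: [-0.1, 0.5, -2.4]
gripper_width: 0.463
gripper_force: 11.8
t 5.65 at [0.4116 0.2941 0.1615] w 0.463 f [-0.1  0.5 -2.4]
[ 0.01 -0.81 -0.06  0.    0.    0.  ]
[-0.87 -0.57 -0.13  0.    0.    0.  ]
[-1.04 -0.33  0.    0.    0.    0.  ]
[-1.15  0.23  0.    0.    0.    0.  ]
```

```bash
python3 -m jog '[[0,-0.15,-0.02,0,0,0,0.8],[0,-0.4,-0.06,0,0,0,0.8],[0,-0.65,-0.06,0,0,0,0.8],[0.01,-0.81,-0.06,0,0,0,0.8],[0.01,-0.81,-0.06,0,0,0,0.8],[-0.2,-0.9,-0.1,0,0,0,0.8],[-0.4,-1,-0.15,0,0,0,0.8],[-0.6,-1,-0.19,0,0,0,0.8]]'
python3 -m jog '[[-0.2,-0.2,0,0,0,0,0.8],[-0.4,-0.4,0,0,0,0,0.8],[-0.6,-0.5,0,0,0,0,0.8],[-0.8,-0.6,0,0,0,0,0.8],[-1,-0.65,0,0,0,0,0.8],[-1,-0.65,0,0,0,0,0.8],[-1,-0.65,0,0,0,0,0.8],[-1,-0.65,0,0,0,0,0.8]]'
python3 - <<'E'
from h import *
look({'clip_jar':0,'board':0,'shaker_center':.19},save='w2')
plan((.6965,-.1266,.19,60),(.6965,-.1266,.027,60))
E
```

```text
t: 6.45
position: [0.4153, 0.1187, 0.1891]
tcp_rot: [-0.0, 0.259, 0.966, -0.0]
force: [0.2, 0.3, -0.6]
gripper_width: 0.461
gripper_force: 11.8
t: 7.25
position: [0.4956, -0.0388, 0.1884]
tcp_rot: [-0.001, 0.259, 0.966, 0.0]
force: [0.6, -0.4, -0.9]
gripper_width: 0.462
gripper_force: 11.8
clip_jar 0.59 [264.  79.] [ 0.3428 -0.0182]
shaker_center 0.59 [317. 272.] [ 0.4978 -0.0425]
t 7.45 at [ 0.4958 -0.0389  0.1891] w 0.461 f [-0.2  0.3 -0.9]
[-1.45  0.16 -0.01  0.    0.    0.  ]
[0.   0.   1.09 0.   0.   0.  ]
```

View pics/w2.png

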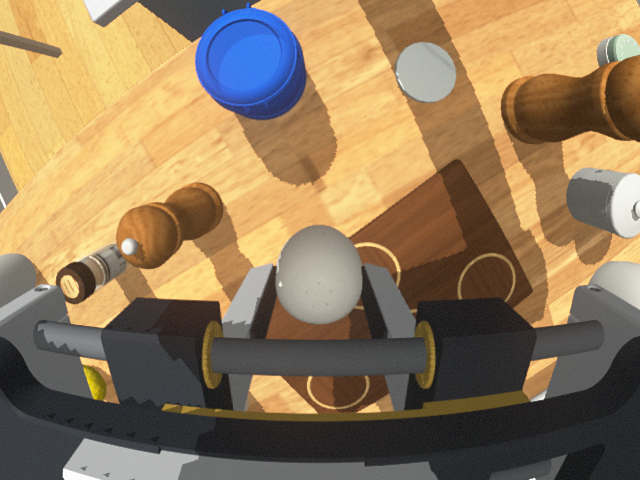

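The shaker is held upright at (318,273). The coaster is at (426,72), the small mill at (165,235), the left ring at (487,281) and the right ring at (338,385).

```bash
python3 -m jog '[[-0.2,0.02,0,0,0,0,0.8],[-0.4,0.04,0,0,0,0,0.8],[-0.7,0.08,0,0,0,0,0.8],[-1,0.11,0,0,0,0,0.8],[-1,0.16,-0.01,0,0,0,0.8],[-1,0.16,-0.01,0,0,0,0.8],[-1,0.16,-0.01,0,0,0,0.8],[-1,0.16,-0.01,0,0,0,0.8]]'
python3 - <<'E'
from h import *
s=wsnap()
for r in [(.6688,.0917),(.6826,-.0174),(.6965,-.1266),(.5834,-.03)]: print(proj(s,(*r,.015)).round(0))
im=s['frame'].copy()
for r in [(.6688,.0917),(.6826,-.0174),(.6965,-.1266),(.5834,-.03)]:
    for a in np.linspace(0,6.28,60): cv2.circle(im,tuple(int(v) for v in proj(s,(r[0]+.0375*np.cos(a),r[1]+.0375*np.sin(a),.015)).round()),0,(255,0,255),-1)
cv2.imwrite('pics/w3.png',im[:,:,::-1])
for d in robot.spot_point('coaster_center','wrist'): print(d,atz(s,d['centre'],.005))
plan((.6965,-.1266,.19,60),(.6965,-.1266,.0275,60))
E
```

```text
t: 8.25
position: [0.6369, -0.0933, 0.1909]
tcp_rot: [-0.0, 0.259, 0.966, -0.0]
force: [-0.5, -0.0, -1.1]
gripper_width: 0.457
gripper_force: 11.8
[480. 156.]
[402. 214.]
[320. 274.]
[347. 138.]
t 8.35 at [ 0.6372 -0.0936  0.1912] w 0.46 f [ 0.2  0.7 -0.9]
[-0.45  0.01  0.01  0.    0.    0.  ]
[0.   0.   1.08 0.   0.   0.  ]
```

View pics/w3.png

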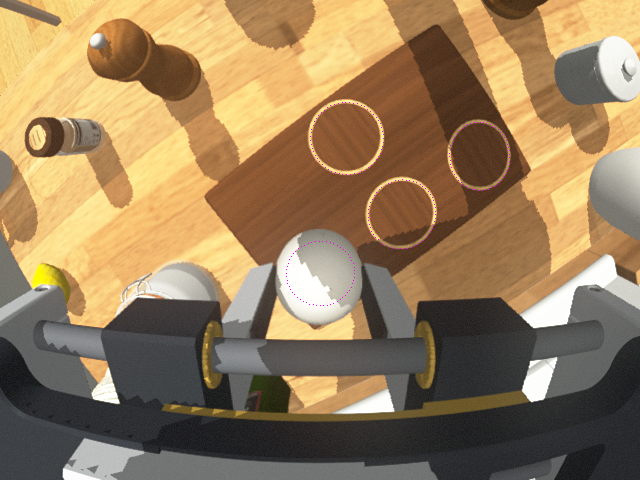

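The projected rings fall exactly on the real ones, so the board pose is good. Lowering the shaker.

```bash
python3 -m jog '[[-0.2,0,0,0,0,0,0.8],[-0.45,0.01,0.01,0,0,0,0.8],[-0.45,0.01,0.2,0,0,0,0.8],[-0.45,0.01,0.4,0,0,0,0.8],[-0.45,0.01,0.6,0,0,0,0.8],[-0.45,0.01,0.8,0,0,0,0.8],[-0.45,0.01,0.9,0,0,0,0.8],[-0.45,0.01,0.9,0,0,0,0.8]]'
python3 - <<'E'
from h import *
plan((.6965,-.1266,.0275,60))
E
```

```text
t: 9.15
position: [0.6946, -0.1257, 0.0528]
tcp_rot: [-0.003, 0.259, 0.966, 0.0]
force: [-0.3, -0.4, -2.0]
gripper_width: 0.464
gripper_force: 11.8
t 9.15 at [ 0.6946 -0.1257  0.0528] w 0.464 f [-0.3 -0.4 -2. ]
[-0.01  0.    0.17  0.   -0.01  0.  ]
```

```bash
python3 -m jog '[[0,0,0.08,0,0,0,0.8],[0,0,0.12,0,0,0,0.8],[0,0,0.15,0,0,0,0.8],[0,0,0.16,0,0,0,0.8],[0,0,0.16,0,0,0,0.8],[0,0,0.16,0,0,0,0.8],[0,0,0.16,0,0,0,0.8],[0,0,0.16,0,0,0,0.8]]'
```

```text
t: 9.95
position: [0.6976, -0.1265, 0.0318]
tcp_rot: [0.0, 0.259, 0.966, 0.0]
force: [-0.5, 0.0, -1.7]
gripper_width: 0.457
gripper_force: 11.8
```

```bash
python3 -m jog '[[0,0,0.01,0,0,0,0.8],[0,0,0.02,0,0,0,0.8],[0,0,0.03,0,0,0,0.8],[0,0,0.03,0,0,0,0.8],[0,0,0.03,0,0,0,0.8],[0,0,0.03,0,0,0,0.8],[0,0,0.03,0,0,0,0.8],[0,0,0.03,0,0,0,0.8]]'
```

```text
t: 10.75
position: [0.6978, -0.1267, 0.0274]
tcp_rot: [0.001, 0.259, 0.966, -0.0]
force: [0.7, -1.4, 2.3]
gripper_width: 0.458
gripper_force: 12.1
```

```bash
python3 -m jog '[[0,0,0,0,0,0,0.05],[0,0,0,0,0,0,-0.1],[0,0,0,0,0,0,-0.5],[0,0,0,0,0,0,-1],[0,0,0,0,0,0,-1],[0,0,0,0,0,0,-1],[0,0,-0.2,0,0,0,-1],[0,0,-0.4,0,0,0,-1]]'
python3 -m jog '[[0,0,-0.3,0,0,0,-1],[0,0,-0.6,0,0,0,-1],[0,0,-0.8,0,0,0,-1],[0.3,0,-0.8,0,0,0,-1],[0.6,0,-0.8,0,0,0,-1],[1,0,-0.8,0,0,0,-1],[1,0,-0.8,0,0,0,-1],[1,0,-0.8,0,0,0,-1]]'
python3 - <<'E'
from h import *
look({'shaker_center':.045,'coaster_center':.005,'clip_jar':0})
print(Ro.from_euler('z',-.1262).apply([.6965-.638,-.1266+.0231,0]))
plan((.43,.03,.2,10),(.4245,.137,.2,-45),(.4245,.137,.002,-45))
E
```

```text
t: 11.55
position: [0.6963, -0.1262, 0.0863]
tcp_rot: [-0.002, 0.259, 0.966, 0.0]
force: [0.2, -0.7, 1.2]
gripper_width: 0.991
gripper_force: 0.0
t: 12.35
position: [0.5662, -0.0506, 0.208]
tcp_rot: [0.001, 0.258, 0.966, 0.0]
force: [1.1, 0.0, 0.4]
gripper_width: 0.998
gripper_force: 0.0
shaker_center 0.94 [316. 344.] [ 0.6943 -0.1286]
coaster_center 0.55 [398.  18.] [0.4191 0.1363]
clip_jar 0.76 [196. 340.] [ 0.6372 -0.2786]
clip_jar 0.62 [246.  26.] [ 0.342  -0.0165]
clip_jar 0.58 [369. 246.] [ 0.635  -0.0228]
[ 0.04500771 -0.11004002  0.        ]
t 12.55 at [ 0.5691 -0.0523  0.2068] w 1.005 f [-0.9 -0.5  0.6]
[1.08 0.01 0.04 0.   0.   1.11]
[0.71 0.09 0.   0.   0.   1.22]
[0.   0.   1.32 0.   0.   0.  ]
```

```bash
python3 -m jog '[[0.3,0,0,0,0,0.18,-1],[0.6,0,0,0,0,0.36,-1],[0.9,0,0,0,0,0.54,-1],[1,0,0.02,0,0,0.72,-1],[1,0,0.02,0,0,0.9,-1],[1,0,0.02,0,0,1,-1],[1,0,0.02,0,0,1,-1],[1,0,0.02,0,0,1,-1]]'
python3 - <<'E'
from h import *
plan((.40,.10,.2,-30))
E
```

```text
t: 13.35
position: [0.4386, 0.0232, 0.2038]
tcp_rot: [-0.0, 0.608, 0.794, -0.0]
force: [0.7, 0.5, 0.2]
gripper_width: 1.001
gripper_force: 0.0
t 13.35 at [0.4386 0.0232 0.2038] w 1.001 f [0.7 0.5 0.2]
[ 0.56 -0.12  0.03  0.    0.    1.  ]
```

```bash
python3 -m jog '[[0.3,0,0,0,0,0.18,-1],[0.56,-0.12,0.03,0,0,0.36,-1],[0.56,-0.12,0.03,0,0,0.54,-1],[0.56,-0.12,0.03,0,0,0.72,-1],[0.56,-0.12,0.03,0,0,0.9,-1],[0.56,-0.12,0.03,0,0,1,-1],[0.56,-0.12,0.03,0,0,1,-1],[0.56,-0.12,0.03,0,0,1,-1]]'
python3 - <<'E'
from h import *
s=look({'coaster_center':.005,'mill_center':.085},save='w4')
for d in robot.trace('coaster_center','wrist'): 
    if d['conf']>.3:
        ys,xs=np.nonzero(d['region']);print(d['conf'],len(xs),atz(s,(xs.mean(),ys.mean()),.01).round(4), atz(s,((xs.min()+xs.max())/2,(ys.min()+ys.max())/2),.01).round(4))
E
```

```text
t: 14.15
position: [0.3989, 0.0999, 0.1993]
tcp_rot: [-0.0, 0.866, 0.501, -0.0]
force: [0.0, 0.5, -0.2]
gripper_width: 0.999
gripper_force: 0.0
coaster_center 0.82 [321. 170.] [0.4202 0.1351]
coaster_center 0.37 [607. 252.] [ 0.7266 -0.1535]
mill_center 0.82 [454. 401.] [ 0.4289 -0.1572]
0.8 3198 [0.4196 0.1365 0.01  ] [0.4196 0.1366 0.01  ]
```

View pics/w4.png

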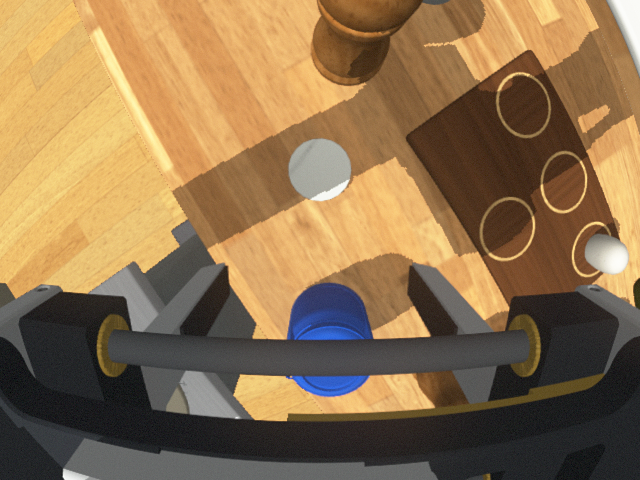

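Coaster is at (320,170), giving (0.4198, 0.1362). The shaker is standing on its ring at (605,253).

```bash
python3 - <<'E'
from h import *
plan((.4198,.1362,.2,-30),(.4198,.1362,.004,-30))
E
```

```text
t 14.35 at [0.3986 0.1    0.1994] w 1.003 f [0.4 0.1 0.1]
[0.28 0.   0.   0.   0.   0.  ]
[0.   0.   1.31 0.   0.   0.  ]
```

```bash
python3 -m jog '[[0.15,0,0,0,0,0,-1],[0.28,0,0,0,0,0,-1],[0.28,0,0.2,0,0,0,-1],[0.28,0,0.5,0,0,0,-1],[0.28,0,0.8,0,0,0,-1],[0.28,0,1,0,0,0,-1],[0.28,0,1,0,0,0,-1],[0.28,0,1,0,0,0,-1]]'
python3 -m jog '[[0,0,0.1,0,0,0,-1],[0,0,0.2,0,0,0,-1],[0,0,0.26,0,0,0,-1],[0,0,0.29,0,0,0,-1],[0,0,0.29,0,0,0,-1],[0,0,0.29,0,0,0,-1],[0,0,0.29,0,0,0,-1],[0,0,0.29,0,0,0,-1]]'
```

```text
t: 15.15
position: [0.4199, 0.1365, 0.0499]
tcp_rot: [-0.0, 0.866, 0.5, -0.0]
force: [0.3, 0.9, 0.8]
gripper_width: 1.001
gripper_force: 0.0
t: 15.95
position: [0.4199, 0.1366, 0.0064]
tcp_rot: [0.0, 0.866, 0.5, 0.001]
force: [0.6, -0.6, 0.3]
gripper_width: 1.002
gripper_force: 0.0
```

```bash
python3 -m jog '[[0,0,0.02,0,0,0,-1],[0,0,0.02,0,0,0,-0.5],[0,0,0.02,0,0,0,0.6],[0,0,0.02,0,0,0,0.6],[0,0,0.02,0,0,0,0.6],[0,0,0.02,0,0,0,0.6],[0,0,0.02,0,0,0,0.6],[0,0,0.02,0,0,0,0.6]]' 15
python3 -m jog '[[0,0,0,0,0,0,0.6],[0,0,-0.05,0,0,0,0.6],[0,0,-0.2,0,0,0,0.6],[0,0,-0.4,0,0,0,0.6],[0,0,-0.6,0,0,0,0.6],[0,0,-0.8,0,0,0,0.6],[0,0,-0.8,0,0,0,0.6],[0,0,-0.8,0,0,0,0.6]]'
python3 - <<'E'
from h import *
plan((.50,.06,.14,-60),(.6,.0,.14,-60),(.6826,-.0174,.14,-83),(.6826,-.0174,.0195,-83))
E
```

```text
t: 16.75
position: [0.4196, 0.1365, 0.003]
tcp_rot: [0.0, 0.866, 0.5, 0.0]
force: [0.2, 0.4, -0.8]
gripper_width: 0.442
gripper_force: 0.0
t: 17.55
position: [0.4197, 0.1365, 0.1236]
tcp_rot: [0.0, 0.866, 0.5, 0.001]
force: [-1.0, -0.1, -0.8]
gripper_width: 0.197
gripper_force: 0.0
t 17.55 at [0.4197 0.1365 0.1236] w 0.197 f [-1.  -0.1 -0.8]
[-0.17  0.72 -0.11  0.    0.    0.67]
[0.38 0.68 0.   0.   0.   0.  ]
[0.42 0.38 0.   0.   0.   0.51]
[0.  0.  0.8 0.  0.  0. ]
```

Missed: the fingers closed past 68 mm. Taking a look.

```bash
python3 -m jog '[[0,0,-0.3,0,0,0,-1],[-0.2,0,-0.5,0,0,0,-1],[-0.3,0,-0.5,0,0,0,-1],[-0.3,0,-0.5,0,0,0,-1],[-0.3,0,-0.5,0,0,0,-1],[-0.3,0,-0.5,0,0,0,-1],[-0.3,0,-0.5,0,0,0,-1],[-0.3,0,-0.5,0,0,0,-1]]'
python3 - <<'E'
from h import *
s=look({'coaster_center':.005},save='w5')
plan()
E
```

```text
t: 18.35
position: [0.3969, 0.0979, 0.1973]
tcp_rot: [-0.0, 0.866, 0.5, -0.001]
force: [-1.7, -0.7, 1.2]
gripper_width: 0.845
gripper_force: 0.0
coaster_center 0.83 [320. 170.] [0.4173 0.1333]
t 18.45 at [0.397  0.0978 0.1976] w 0.93 f [-0.2  0.2 -0.1]
```

View pics/w5.png

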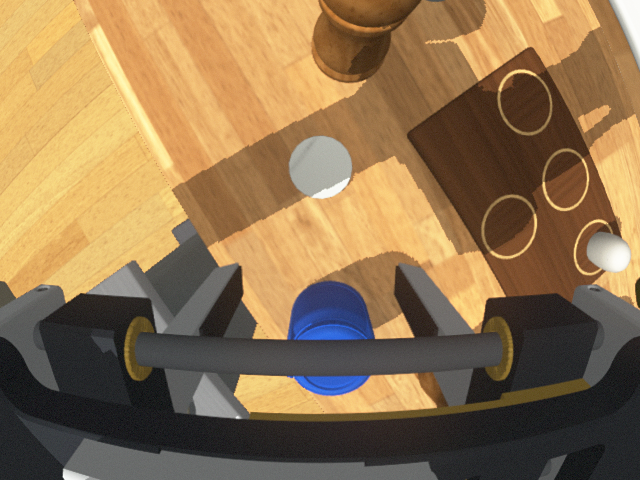

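The coaster is unmoved at (320,170), so the fingers swept over it. The tips must retract as the fingers open, so TCP height only holds when they are shut. I'll open to about 75 mm and go lower in steps, watching the force.

```bash
python3 -m jog '[[0.15,0,0,0,0,0,-0.6],[0.29,0,0,0,0,0,-0.6],[0.29,0,0.2,0,0,0,-0.6],[0.29,0,0.5,0,0,0,-0.6],[0.29,0,0.8,0,0,0,-0.6],[0.29,0,1,0,0,0,-0.6],[0.29,0,1,0,0,0,-0.6],[0.29,0,1,0,0,0,-0.6]]'
python3 -m jog '[[0,0,0.1,0,0,0,-0.6],[0,0,0.2,0,0,0,-0.6],[0,0,0.27,0,0,0,-0.6],[0,0,0.32,0,0,0,-0.6],[0,0,0.33,0,0,0,-0.6],[0,0,0.33,0,0,0,-0.6],[0,0,0.33,0,0,0,-0.6],[0,0,0.33,0,0,0,-0.6]]'
```

```text
t: 19.25
position: [0.4192, 0.1353, 0.0483]
tcp_rot: [-0.0, 0.866, 0.5, -0.0]
force: [-0.7, 0.8, 0.2]
gripper_width: 0.801
gripper_force: 0.0
t: 20.05
position: [0.4193, 0.1353, -0.0011]
tcp_rot: [0.0, 0.866, 0.5, 0.001]
force: [0.4, -0.3, 1.1]
gripper_width: 0.801
gripper_force: 0.0
```

```bash
python3 -m jog '[[0,0,0.01,0,0,0,-0.6],[0,0,0.02,0,0,0,-0.6],[0,0,0.02,0,0,0,-0.6],[0,0,0.02,0,0,0,-0.6],[0,0,0.02,0,0,0,-0.6],[0,0,0.02,0,0,0,-0.6],[0,0,0.02,0,0,0,-0.6],[0,0,0.02,0,0,0,-0.6]]'
```

```text
t: 20.85
position: [0.4188, 0.1351, -0.0045]
tcp_rot: [-0.0, 0.866, 0.5, 0.0]
force: [0.1, -0.6, -0.7]
gripper_width: 0.798
gripper_force: 0.0
```

```bash
python3 -m jog '[[0,0,0.01,0,0,0,-0.6],[0,0,0.02,0,0,0,-0.6],[0,0,0.02,0,0,0,-0.6],[0,0,0.02,0,0,0,-0.6],[0,0,0.02,0,0,0,-0.2],[0,0,0.02,0,0,0,0],[0,0,0.02,0,0,0,0],[0,0,0.02,0,0,0,0]]'
```

```text
t: 21.65
position: [0.4188, 0.1352, -0.0075]
tcp_rot: [-0.0, 0.866, 0.5, 0.0]
force: [-0.1, 0.2, 0.9]
gripper_width: 0.514
gripper_force: 0.0
```

```bash
python3 -m jog '[[0,0,0,0,0,0,-0.6],[0,0,0,0,0,0,-0.6],[0,0,0,0,0,0,-0.6],[0,0,0,0,0,0,-0.6],[0,0,0.01,0,0,0,-0.6],[0,0,0.02,0,0,0,-0.6],[0,0,0.03,0,0,0,-0.6],[0,0,0.03,0,0,0,-0.6]]'
python3 -m jog '[[0,0,0,0,0,0,-0.6],[0,0,0.01,0,0,0,-0.6],[0,0,0.01,0,0,0,-0.6],[0,0,0.01,0,0,0,-0.6],[0,0,0.01,0,0,0,-0.6],[0,0,0.01,0,0,0,-0.6],[0,0,0.01,0,0,0,-0.6],[0,0,0.01,0,0,0,-0.6]]'
```

```text
t: 22.45
position: [0.4185, 0.1351, -0.0123]
tcp_rot: [-0.0, 0.866, 0.5, -0.0]
force: [0.3, 0.2, 0.1]
gripper_width: 0.8
gripper_force: 0.0
t: 23.25
position: [0.4188, 0.1352, -0.0135]
tcp_rot: [-0.0, 0.866, 0.5, 0.0]
force: [0.4, -0.9, 0.7]
gripper_width: 0.799
gripper_force: 0.0
```

```bash
python3 -m jog '[[0,0,0,0,0,0,-0.5],[0,0,0,0,0,0,-0.4],[0,0,0,0,0,0,-0.3],[0,0,0,0,0,0,-0.2],[0,0,0,0,0,0,-0.2],[0,0,0,0,0,0,-0.2],[0,0,0,0,0,0,-0.2],[0,0,0,0,0,0,-0.2]]' 15
```

```text
t: 24.05
position: [0.4188, 0.1352, -0.0135]
tcp_rot: [-0.0, 0.866, 0.5, 0.0]
force: [-0.6, -0.4, -0.8]
gripper_width: 0.603
gripper_force: 0.0
```

```bash
python3 - <<'E'
from h import *
s=look({'coaster_center':.005})
print(proj(s,pose()[0]), proj(s,(.4195,.135,.01)))
im=s['frame'][150:400,130:510];cv2.imwrite('pics/w6.png',cv2.resize(im,None,fx=2,fy=2)[:,:,::-1])
E
```

```text
coaster_center 0.73 [321. 273.] [0.4183 0.1345]
[320.4862656 261.3194547] [322.15419103 274.53329143]
```

View pics/w6.png

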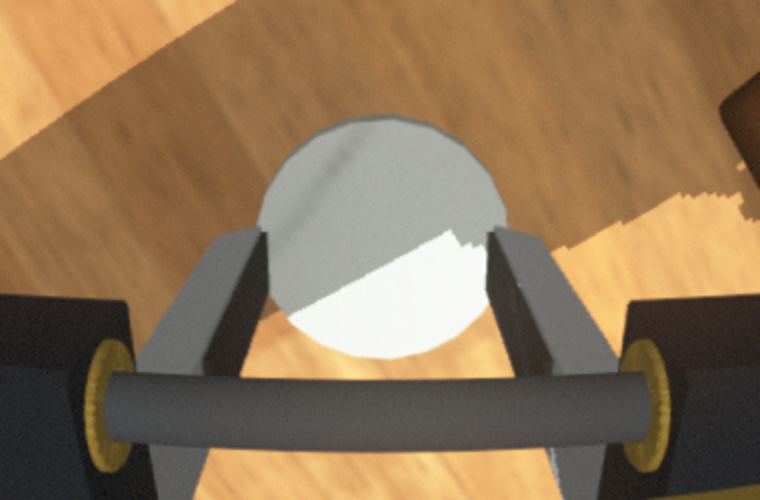

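The tips are still above the coaster, with inner corners near crop (267,235) and (488,235). I'll triangulate their height from the known opening.

```bash
python3 - <<'E'
from h import *
s=wsnap();p,R,o=pose();w=o['gripper_width']*.047
c=R.inv().apply(ray(s,(320,240))[0]-p)
for u in((263.5,267.5),(374,267.5)):
    d=R.inv().apply(ray(s,u)[1]);k=(np.sign(d[1])*w-c[1])/d[1];print(w,(c+k*d).round(4))
# open state, same camera/tool geometry
for u in((228,266),(411,266)):
    d=R.inv().apply(ray(s,u)[1]);k=(np.sign(d[1])*.047-c[1])/d[1];print('open',(c+k*d).round(4))
print(p)
E
```

```text
0.028097450797974138 [ 0.0083 -0.0281 -0.0364]
0.028097450797974138 [ 0.0039  0.0281 -0.0231]
open [ 0.0076 -0.047  -0.0326]
open [ 0.006   0.047  -0.0277]
[ 0.41874749  0.13518873 -0.01352291]
```

```bash
python3 -m jog '[[0,0,0,0,0,0,-0.6],[0,0,0,0,0,0,-0.6],[0,0,0,0,0,0,-0.6],[0,0,0.01,0,0,0,-0.6],[0,0,0.02,0,0,0,-0.6],[0,0,0.03,0,0,0,-0.6],[0,0,0.03,0,0,0,-0.6],[0,0,0.03,0,0,0,-0.6]]'
python3 -m jog '[[0,0,0.01,0,0,0,-0.6],[0,0,0.02,0,0,0,-0.6],[0,0,0.02,0,0,0,-0.6],[0,0,0.02,0,0,0,-0.6],[0,0,0.02,0,0,0,-0.6],[0,0,0.02,0,0,0,-0.6],[0,0,0.02,0,0,0,-0.6],[0,0,0.02,0,0,0,-0.6]]'
```

```text
t: 25.0
position: [0.4187, 0.1352, -0.0181]
tcp_rot: [-0.0, 0.866, 0.5, -0.0]
force: [0.2, 0.4, 0.3]
gripper_width: 0.8
gripper_force: 0.0
t: 25.8
position: [0.4187, 0.1352, -0.021]
tcp_rot: [-0.0, 0.866, 0.5, 0.0]
force: [-0.9, 0.7, -0.3]
gripper_width: 0.801
gripper_force: 0.0
```

```bash
python3 -m jog '[[0,0,0.01,0,0,0,-0.6],[0,0,0.02,0,0,0,-0.6],[0,0,0.02,0,0,0,-0.6],[0,0,0.02,0,0,0,-0.5],[0,0,0.02,0,0,0,-0.4],[0,0,0.02,0,0,0,-0.3],[0,0,0.02,0,0,0,-0.3],[0,0,0.02,0,0,0,-0.3]]' 15
```

```text
t: 26.6
position: [0.4187, 0.1352, -0.024]
tcp_rot: [-0.0, 0.866, 0.5, -0.0]
force: [-0.2, 0.3, -1.2]
gripper_width: 0.713
gripper_force: 15.0
```

Gripped at 67 mm, so at this opening the tips sit about 28 mm above the nominal TCP. Lifting.

```bash
python3 -m jog '[[0,0,0,0,0,0,0],[0,0,-0.05,0,0,0,0],[0,0,-0.2,0,0,0,0],[0,0,-0.4,0,0,0,0],[0,0,-0.6,0,0,0,0],[0,0,-0.8,0,0,0,0],[0,0,-0.8,0,0,0,0],[0,0,-0.8,0,0,0,0]]' 15
python3 - <<'E'
from h import *
plan((.50,.06,.14,-60),(.6,.0,.14,-60),(.6826,-.0174,.14,-83),(.6826,-.0174,.01,-83))
E
```

```text
t: 27.4
position: [0.4189, 0.1352, 0.0964]
tcp_rot: [0.0, 0.866, 0.5, 0.001]
force: [0.1, 0.1, -1.1]
gripper_width: 0.718
gripper_force: 15.0
t 27.4 at [0.4189 0.1352 0.0964] w 0.718 f [ 0.1  0.1 -1.1]
[-0.16  0.72 -0.29  0.    0.    0.67]
[0.38 0.68 0.   0.   0.   0.  ]
[0.42 0.38 0.   0.   0.   0.51]
[0.   0.   0.87 0.   0.   0.  ]
```

```bash
python3 - <<'E'
from h import *
plan((.50,.04,.14,7),(.62,-.0174,.12,7),(.6826,-.0174,.12,7),(.6826,-.0174,.01,7))
E
```

```text
t 27.4 at [0.4189 0.1352 0.0964] w 0.718 f [ 0.1  0.1 -1.1]
[-0.28  0.79 -0.29  0.    0.   -0.82]
[-0.48  0.75  0.13  0.    0.    0.  ]
[-0.05  0.41  0.    0.    0.    0.  ]
[0.   0.   0.73 0.   0.   0.  ]
```

```bash
python3 -m jog '[[-0.04,0.1,-0.1,0,0,-0.1,0],[-0.08,0.25,-0.2,0,0,-0.25,0],[-0.14,0.4,-0.29,0,0,-0.4,0],[-0.2,0.55,-0.29,0,0,-0.55,0],[-0.24,0.7,-0.29,0,0,-0.7,0],[-0.28,0.79,-0.29,0,0,-0.82,0],[-0.28,0.79,-0.29,0,0,-0.82,0],[-0.28,0.79,-0.29,0,0,-0.82,0]]'
python3 -m jog '[[-0.08,0.1,0,0,0,0,0],[-0.16,0.25,0,0,0,0,0],[-0.26,0.4,0,0,0,0,0],[-0.36,0.55,0,0,0,0,0],[-0.44,0.7,0,0,0,0,0],[-0.48,0.8,0,0,0,0,0],[-0.5,0.95,0,0,0,0,0],[-0.5,1,0,0,0,0,0]]'
python3 - <<'E'
from h import *
plan((.6826,-.0174,.1,7),(.6826,-.0174,-.008,7))
s=look({'coaster_center':.13})
E
```

```text
t: 28.2
position: [0.4988, 0.0398, 0.1379]
tcp_rot: [-0.002, 0.664, 0.747, -0.001]
force: [0.7, -0.3, -0.9]
gripper_width: 0.714
gripper_force: 15.0
t: 29.0
position: [0.659, -0.016, 0.1384]
tcp_rot: [-0.0, 0.664, 0.748, 0.0]
force: [-0.6, 0.7, -1.3]
gripper_width: 0.714
gripper_force: 15.0
t 29.0 at [ 0.659  -0.016   0.1384] w 0.714 f [-0.6  0.7 -1.3]
[-0.03  0.16  0.26  0.    0.    0.  ]
[0.   0.   0.72 0.   0.   0.  ]
coaster_center 0.56 [319. 276.] [ 0.659  -0.0271]
```

```bash
python3 -m jog '[[-0.01,0.05,0,0,0,0,0],[-0.02,0.12,0.1,0,0,0,0],[-0.02,0.16,0.25,0,0,0,0],[-0.02,0.16,0.45,0,0,0,0],[-0.02,0.16,0.65,0,0,0,0],[-0.02,0.16,0.8,0,0,0,0],[-0.02,0.16,0.88,0,0,0,0],[-0.02,0.16,0.88,0,0,0,0]]'
python3 -m jog '[[0,0,0.02,0,0,0,0],[0,0,0.04,0,0,0,0],[0,0,0.06,0,0,0,0],[0,0,0.07,0,0,0,0],[0,0,0.07,0,0,0,0],[0,0,0.07,0,0,0,0],[0,0,0.07,0,0,0,0],[0,0,0.07,0,0,0,0]]'
```

```text
t: 29.9
position: [0.6806, -0.0168, 0.005]
tcp_rot: [-0.002, 0.663, 0.748, -0.001]
force: [-0.3, 0.8, -0.7]
gripper_width: 0.717
gripper_force: 15.0
t: 30.7
position: [0.6826, -0.0171, -0.0029]
tcp_rot: [0.0, 0.663, 0.748, 0.0]
force: [0.8, -0.8, -0.7]
gripper_width: 0.718
gripper_force: 15.0
```

```bash
python3 -m jog '[[0,0,0.01,0,0,0,0],[0,0,0.02,0,0,0,0],[0,0,0.03,0,0,0,0],[0,0,0.04,0,0,0,0],[0,0,0.04,0,0,0,0],[0,0,0.04,0,0,0,0],[0,0,0.04,0,0,0,0],[0,0,0.04,0,0,0,0]]'
```

```text
t: 31.5
position: [0.6824, -0.017, -0.009]
tcp_rot: [-0.0, 0.663, 0.748, 0.0]
force: [-0.6, 0.7, -0.1]
gripper_width: 0.719
gripper_force: 15.0
```

```bash
python3 -m jog '[[0,0,0,0,0,0,-0.46],[0,0,0,0,0,0,-0.6],[0,0,0,0,0,0,-0.8],[0,0,0,0,0,0,-0.9],[0,0,-0.1,0,0,0,-0.9],[0,0,-0.3,0,0,0,-0.9],[0,0,-0.6,0,0,0,-0.9],[0,0,-0.9,0,0,0,-0.9]]'
python3 -m jog '[[0,-0.2,-0.1,0,0,0,-1],[0,-0.5,-0.3,0,0,0,-1],[0,-0.8,-0.5,0,0,0,-1],[0,-1,-0.6,0,0,0,-1],[0,-1,-0.6,0,0,0,-1],[0,-1,-0.6,0,0,0,-1],[0,-1,-0.6,0,0,0,-1],[0,-1,-0.6,0,0,0,-1]]'
python3 - <<'E'
from h import *
s=look({'coaster_center':.02,'shaker_center':.045,'timer_center':.021,'mill_center':.085,'spice_center':.0525})
plan()
E
```

```text
t: 32.3
position: [0.6821, -0.017, 0.1281]
tcp_rot: [-0.0, 0.663, 0.748, -0.0]
force: [1.0, -0.8, -0.0]
gripper_width: 0.948
gripper_force: 0.0
t: 33.1
position: [0.5341, -0.0349, 0.215]
tcp_rot: [-0.001, 0.663, 0.748, -0.0]
force: [0.3, -0.3, 0.7]
gripper_width: 0.999
gripper_force: 0.0
coaster_center 0.74 [447. 206.] [ 0.6777 -0.0141]
mill_center 0.89 [205. 320.] [ 0.4279 -0.1549]
spice_center 0.68 [206. 391.] [ 0.4182 -0.2773]
t 33.4 at [ 0.5337 -0.0349  0.2153] w 1.0 f [-0.5 -0.2  0.7]
```

```bash
python3 - <<'E'
from h import *
plan((.47,-.16,.23,5),(.42,-.28,.21,0))
E
```

```text
t 33.4 at [ 0.5337 -0.0349  0.2153] w 1.0 f [-0.5 -0.2  0.7]
[-0.78 -0.52 -0.1   0.    0.    0.04]
[-0.77 -0.4   0.13  0.    0.    0.11]
```

```bash
python3 -m jog '[[-0.2,-0.15,-0.05,0,0,0.04,-1],[-0.5,-0.3,-0.1,0,0,0.04,-1],[-0.78,-0.52,-0.1,0,0,0.04,-1],[-0.78,-0.52,-0.1,0,0,0.04,-1],[-0.9,-0.6,-0.1,0,0,0.04,-1],[-1,-0.65,-0.1,0,0,0.04,-1],[-1,-0.65,-0.1,0,0,0.04,-1],[-1,-0.65,-0.1,0,0,0.04,-1]]'
python3 -m jog '[[-0.2,-0.1,0,0,0,0.11,-1],[-0.4,-0.2,0,0,0,0.11,-1],[-0.53,-0.25,0.1,0,0,0.11,-1],[-0.53,-0.25,0.12,0,0,0.11,-1],[-0.53,-0.25,0.12,0,0,0.11,-1],[-0.53,-0.25,0.12,0,0,0.11,-1],[-0.53,-0.25,0.12,0,0,0.11,-1],[-0.53,-0.25,0.12,0,0,0.11,-1]]'
python3 - <<'E'
from h import *
s=look({'mill_center':.085,'spice_center':.0525,'mug_center':.049,'lemon_center':.025},save='w7')
plan()
for d in robot.trace('spice_center','wrist'): print(d['conf'],d['centre'],d['region'].sum())
E
```

```text
t: 34.2
position: [0.4551, -0.1949, 0.2308]
tcp_rot: [-0.0, 0.675, 0.738, 0.001]
force: [-0.5, 0.1, -0.6]
gripper_width: 0.998
gripper_force: 0.0
t: 35.0
position: [0.425, -0.2774, 0.2135]
tcp_rot: [0.0, 0.706, 0.708, 0.0]
force: [0.5, 0.2, 0.0]
gripper_width: 0.997
gripper_force: 0.0
spice_center 0.8 [313. 218.] [ 0.4182 -0.2817]
lemon_center 0.58 [410. 346.] [ 0.5385 -0.4487]
t 35.25 at [ 0.4245 -0.278   0.2131] w 1.003 f [-0.2 -0.9  0.2]
0.91 [315.1, 224.4] 2152
```

View pics/w7.png

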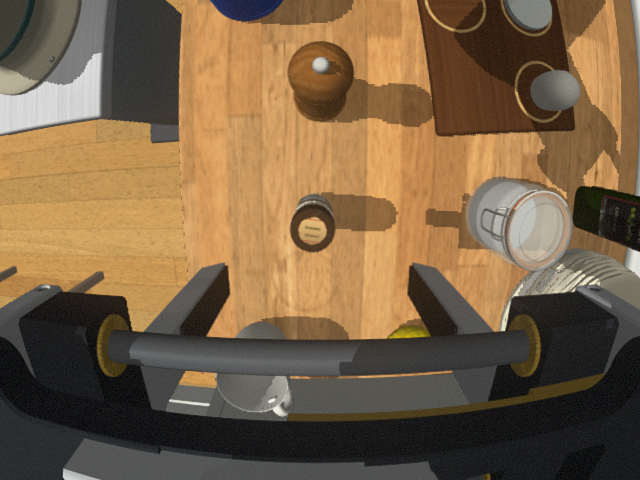

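The spice jar's cap is at (313,230), with the small mill at (320,80) and the mug at (255,370), both well clear.

```bash
python3 - <<'E'
from h import *
s=wsnap();print(atz(s,(313,229),.105))
plan((.4185,-.2815,.2,0),(.4185,-.2815,.027,0))
E
```

```text
[ 0.41807574 -0.28224745  0.105     ]
t 35.35 at [ 0.4244 -0.2781  0.213 ] w 1.007 f [ 0.7 -0.6  0.4]
[-0.02 -0.04  0.09  0.    0.    0.  ]
[0.   0.   1.15 0.   0.   0.  ]
```

```bash
python3 -m jog '[[-0.02,-0.04,0.05,0,0,0,-0.8],[-0.02,-0.04,0.2,0,0,0,-0.6],[-0.02,-0.04,0.4,0,0,0,-0.5],[-0.02,-0.04,0.6,0,0,0,-0.5],[-0.02,-0.04,0.8,0,0,0,-0.5],[-0.02,-0.04,1,0,0,0,-0.5],[-0.02,-0.04,1,0,0,0,-0.5],[-0.02,-0.04,1,0,0,0,-0.5]]'
python3 -m jog '[[0,0,0.1,0,0,0,-0.5],[0,0,0.2,0,0,0,-0.5],[0,0,0.23,0,0,0,-0.3],[0,0,0.23,0,0,0,0],[0,0,0.23,0,0,0,0.4],[0,0,0.23,0,0,0,0.5],[0,0,0.23,0,0,0,0.5],[0,0,0.23,0,0,0,0.5]]' 15
```

```text
t: 36.15
position: [0.4179, -0.2812, 0.0629]
tcp_rot: [-0.001, 0.706, 0.708, -0.0]
force: [1.3, -0.4, -0.0]
gripper_width: 0.75
gripper_force: 0.0
t: 36.95
position: [0.4191, -0.2818, 0.0294]
tcp_rot: [0.001, 0.706, 0.708, 0.0]
force: [-0.3, 1.6, 5.5]
gripper_width: 0.435
gripper_force: 15.0
```

```bash
python3 -m jog '[[0,0,0,0,0,0,0.5],[0,0,-0.05,0,0,0,0.5],[0,0,-0.2,0,0,0,0.5],[0,0,-0.4,0,0,0,0.5],[0,0,-0.6,0,0,0,0.5],[0,0,-0.8,0,0,0,0.5],[0,0,-0.95,0,0,0,0.5],[0,0,-1,0,0,0,0.5]]' 15
python3 - <<'E'
from h import *
plan((.50,-.14,.24,0),(.59,-.01,.22,0),(.6688,.0917,.16,0),(.6688,.0917,.05,0))
E
```

```text
t: 37.75
position: [0.4192, -0.2819, 0.1809]
tcp_rot: [0.002, 0.706, 0.708, 0.0]
force: [0.3, -0.7, -0.6]
gripper_width: 0.431
gripper_force: 15.0
t 37.75 at [ 0.4192 -0.2819  0.1809] w 0.431 f [ 0.3 -0.7 -0.6]
[ 0.94  0.54 -0.4   0.    0.    0.  ]
[0.87 0.6  0.13 0.   0.   0.  ]
[0.68 0.53 0.4  0.   0.   0.  ]
[0.   0.   0.73 0.   0.   0.  ]
```

```bash
python3 -m jog '[[0,0.1,-0.15,0,0,0,0.5],[0.1,0.2,-0.3,0,0,0,0.5],[0.25,0.3,-0.4,0,0,0,0.5],[0.4,0.4,-0.4,0,0,0,0.5],[0.55,0.5,-0.4,0,0,0,0.5],[0.7,0.54,-0.4,0,0,0,0.5],[0.85,0.54,-0.4,0,0,0,0.5],[0.94,0.54,-0.4,0,0,0,0.5]]'
python3 -m jog '[[0.12,0.08,0,0,0,0,0.5],[0.25,0.16,0,0,0,0,0.5],[0.4,0.26,0,0,0,0,0.5],[0.55,0.36,0,0,0,0,0.5],[0.7,0.47,0.05,0,0,0,0.5],[0.8,0.55,0.1,0,0,0,0.5],[0.87,0.6,0.13,0,0,0,0.5],[0.87,0.6,0.13,0,0,0,0.5]]'
python3 -m jog '[[0.1,0.1,0,0,0,0,0.5],[0.22,0.2,0.1,0,0,0,0.5],[0.35,0.3,0.2,0,0,0,0.5],[0.48,0.4,0.3,0,0,0,0.5],[0.6,0.48,0.4,0,0,0,0.5],[0.68,0.53,0.4,0,0,0,0.5],[0.68,0.53,0.4,0,0,0,0.5],[0.68,0.53,0.4,0,0,0,0.5]]'
python3 - <<'E'
from h import *
plan((.6688,.0917,.14,0),(.6688,.0917,.045,0))
E
```

```text
t: 38.55
position: [0.4982, -0.1381, 0.2371]
tcp_rot: [-0.002, 0.706, 0.708, -0.0]
force: [-1.0, 0.6, -0.7]
gripper_width: 0.429
gripper_force: 15.0
t: 39.35
position: [0.5886, -0.0085, 0.2173]
tcp_rot: [-0.001, 0.706, 0.708, -0.001]
force: [-0.3, -0.8, -1.8]
gripper_width: 0.431
gripper_force: 15.0
t: 40.15
position: [0.6681, 0.0923, 0.1598]
tcp_rot: [0.001, 0.706, 0.708, -0.0]
force: [-0.1, 0.5, -0.8]
gripper_width: 0.435
gripper_force: 15.0
t 40.15 at [0.6681 0.0923 0.1598] w 0.435 f [-0.1  0.5 -0.8]
[0.   0.   0.13 0.   0.   0.  ]
[0.   0.   0.63 0.   0.   0.  ]
```

```bash
python3 -m jog '[[0,0,0.1,0,0,0,0.5],[0,0,0.25,0,0,0,0.5],[0,0,0.4,0,0,0,0.5],[0,0,0.55,0,0,0,0.5],[0,0,0.65,0,0,0,0.5],[0,0,0.7,0,0,0,0.5],[0,0,0.7,0,0,0,0.5],[0,0,0.7,0,0,0,0.5]]'
python3 -m jog '[[0,0,0.01,0,0,0,0.5],[0,0,0.02,0,0,0,0.5],[0,0,0.03,0,0,0,0.5],[0,0,0.04,0,0,0,0.5],[0,0,0.04,0,0,0,0.5],[0,0,0.04,0,0,0,0.5],[0,0,0.04,0,0,0,0.5],[0,0,0.04,0,0,0,0.5]]'
```

```text
t: 40.95
position: [0.6688, 0.0924, 0.0553]
tcp_rot: [0.001, 0.706, 0.708, 0.001]
force: [-0.4, 0.7, -1.3]
gripper_width: 0.43
gripper_force: 15.0
t: 41.75
position: [0.6681, 0.0929, 0.048]
tcp_rot: [-0.0, 0.706, 0.708, 0.0]
force: [0.9, 1.0, -1.6]
gripper_width: 0.433
gripper_force: 15.0
```

```bash
python3 -m jog '[[0,0,0.01,0,0,0,0.5],[0,0,0.02,0,0,0,0.5],[0,0,0.02,0,0,0,0.5],[0,0,0.02,0,0,0,0.5],[0,0,0.02,0,0,0,0.5],[0,0,0.02,0,0,0,0.5],[0,0,0.02,0,0,0,0.5],[0,0,0.02,0,0,0,0.5]]'
```

```text
t: 42.55
position: [0.668, 0.0929, 0.045]
tcp_rot: [-0.0, 0.706, 0.708, 0.0]
force: [-0.1, 0.1, -1.4]
gripper_width: 0.431
gripper_force: 15.0
```

```bash
python3 -m jog '[[0,0,0.01,0,0,0,0.5],[0,0,0.01,0,0,0,0.5],[0,0,0.01,0,0,0,0.5],[0,0,0.01,0,0,0,0.5],[0,0,0.01,0,0,0,0.5],[0,0,0.01,0,0,0,0.5],[0,0,0.01,0,0,0,0.5],[0,0,0.01,0,0,0,0.5]]'
```

```text
t: 43.35
position: [0.6684, 0.093, 0.0444]
tcp_rot: [0.0, 0.706, 0.708, 0.0]
force: [-1.0, 0.9, 6.0]
gripper_width: 0.43
gripper_force: 15.0
```

```bash
python3 -m jog '[[0,0,0,0,0,0,0.1],[0,0,0,0,0,0,-0.1],[0,0,0,0,0,0,-0.4],[0,0,0,0,0,0,-0.6],[0,0,-0.2,0,0,0,-0.8],[0,0,-0.5,0,0,0,-1],[0,0,-0.8,0,0,0,-1],[0,0,-1,0,0,0,-1]]'
python3 -m jog '[[0,0,-0.3,0,0,0,-1],[0,0,-0.5,0,0,0,-1],[0.2,-0.1,-0.6,0,0,0,-1],[0.4,-0.2,-0.65,0,0,0,-1],[0.4,-0.2,-0.65,0,0,0,-1],[0.4,-0.2,-0.65,0,0,0,-1],[0.4,-0.2,-0.65,0,0,0,-1],[0.4,-0.2,-0.65,0,0,0,-1]]'
python3 - <<'E'
from h import *
s=look({'spice_center':.0675,'coaster_center':.02,'timer_center':.021,'mill_center':.12})
plan((.58,.26,.28,30),(.507,.36,.26,60))
E
```

```text
t: 44.15
position: [0.6692, 0.093, 0.1969]
tcp_rot: [0.001, 0.706, 0.708, 0.002]
force: [1.5, -0.3, -0.0]
gripper_width: 0.988
gripper_force: 0.0
t: 44.95
position: [0.6381, 0.1517, 0.29]
tcp_rot: [-0.0, 0.707, 0.707, -0.001]
force: [0.5, -0.3, 0.0]
gripper_width: 0.999
gripper_force: 0.0
spice_center 0.67 [317. 313.] [0.6348 0.0116]
spice_center 0.59 [344. 251.] [0.6673 0.0944]
coaster_center 0.61 [349. 315.] [ 0.6794 -0.0137]
timer_center 0.8 [218.  11.] [0.5029 0.4082]
mill_center 0.73 [179. 408.] [ 0.4458 -0.1171]
t 45.2 at [0.6381 0.1523 0.2907] w 1.001 f [-0.1 -0.3  0.3]
[ 0.72 -0.39  0.07  0.    0.   -0.66]
[ 0.82 -0.09  0.13  0.    0.   -0.67]
```

```bash
python3 -m jog '[[0.2,-0.1,0,0,0,-0.1,-1],[0.4,-0.2,0,0,0,-0.3,-1],[0.6,-0.3,0.05,0,0,-0.5,-1],[0.72,-0.39,0.07,0,0,-0.66,-1],[0.9,-0.5,0.07,0,0,-0.66,-1],[1,-0.6,0.07,0,0,-0.66,-1],[1,-0.6,0.07,0,0,-0.66,-1],[1,-0.6,0.07,0,0,-0.66,-1]]'
python3 - <<'E'
from h import *
plan((.507,.39,.22,30))
E
```

```text
t: 46.0
position: [0.5479, 0.3023, 0.2806]
tcp_rot: [0.001, 0.501, 0.865, -0.0]
force: [0.6, 0.0, 0.2]
gripper_width: 1.001
gripper_force: 0.0
t 46.0 at [0.5479 0.3023 0.2806] w 1.001 f [0.6 0.  0.2]
[0.64 0.05 0.4  0.   0.   0.  ]
```

```bash
python3 -m jog '[[0.2,0,0.1,0,0,0,-1],[0.4,0,0.2,0,0,0,-1],[0.64,0.05,0.4,0,0,0,-1],[0.64,0.05,0.4,0,0,0,-1],[0.64,0.05,0.4,0,0,0,-1],[0.64,0.05,0.4,0,0,0,-1],[0.64,0.05,0.4,0,0,0,-1],[0.64,0.05,0.4,0,0,0,-1]]'
python3 - <<'E'
from h import *
s=look({'timer_center':.021})
for d in robot.trace('timer_center','wrist'):
    ys,xs=np.nonzero(d['region']);print(d['conf'],atz(s,((xs.min()+xs.max())/2,(ys.min()+ys.max())/2),.03).round(4))
plan((.505,.4075,.2,30),(.505,.4075,-.003,30))
E
```

```text
t: 46.8
position: [0.5074, 0.3888, 0.2215]
tcp_rot: [0.001, 0.502, 0.865, 0.001]
force: [-0.0, 0.5, -0.0]
gripper_width: 1.002
gripper_force: 0.0
timer_center 0.9 [324. 188.] [0.5002 0.4105]
0.9 [0.5058 0.4091 0.03  ]
t 46.95 at [0.5067 0.3892 0.221 ] w 1.001 f [ 0.2  1.  -0.3]
[0.11 0.05 0.14 0.   0.   0.  ]
[0.   0.   1.35 0.   0.   0.  ]
```

```bash
python3 -m jog '[[0.1,0.04,0.05,0,0,0,-1],[0.13,0.05,0.2,0,0,0,-1],[0.13,0.05,0.4,0,0,0,-0.9],[0.13,0.05,0.6,0,0,0,-0.9],[0.13,0.05,0.8,0,0,0,-0.9],[0.13,0.05,1,0,0,0,-0.9],[0.13,0.05,1,0,0,0,-0.9],[0.13,0.05,1,0,0,0,-0.9]]'
python3 -m jog '[[0,0,0.15,0,0,0,-0.9],[0,0,0.3,0,0,0,-0.9],[0,0,0.42,0,0,0,-0.9],[0,0,0.5,0,0,0,-0.8],[0,0,0.54,0,0,0,-0.7],[0,0,0.54,0,0,0,-0.6],[0,0,0.54,0,0,0,-0.4],[0,0,0.54,0,0,0,0]]' 15
python3 -m jog '[[0,0,0,0,0,0,0.2],[0,0,0,0,0,0,0.2],[0,0,0,0,0,0,0.2],[0,0,-0.02,0,0,0,0.2],[0,0,-0.1,0,0,0,0.2],[0,0,-0.3,0,0,0,0.2],[0,0,-0.5,0,0,0,0.2],[0,0,-0.6,0,0,0,0.2]]' 15
```

```text
t: 47.75
position: [0.5027, 0.411, 0.0702]
tcp_rot: [-0.0, 0.501, 0.865, -0.0]
force: [0.4, -0.1, 0.3]
gripper_width: 0.951
gripper_force: 0.0
t: 48.55
position: [0.504, 0.4109, -0.0093]
tcp_rot: [0.001, 0.501, 0.865, 0.001]
force: [0.3, 0.7, -0.3]
gripper_width: 0.667
gripper_force: 0.3
t: 49.35
position: [0.504, 0.4109, 0.0825]
tcp_rot: [0.001, 0.501, 0.865, 0.001]
force: [0.4, 0.6, -1.1]
gripper_width: 0.636
gripper_force: 15.0
```

```bash
python3 -m jog '[[0,0,-0.2,0,0,0,0.2],[0,0,-0.45,0,0,0,0.2],[0,0,-0.7,0,0,0,0.2],[-0.1,0,-0.9,0,0,0,0.2],[-0.2,0,-1,0,0,0,0.2],[-0.2,0,-1,0,0,0,0.2],[-0.2,0,-1,0,0,0,0.2],[-0.2,0,-1,0,0,0,0.2]]'
python3 - <<'E'
from h import *
plan((.56,.28,.29,30),(.58,.14,.29,30),(.5834,.0,.2,30),(.5834,-.03,.1,30))
E
```

```text
t: 50.15
position: [0.5166, 0.3842, 0.2278]
tcp_rot: [-0.001, 0.501, 0.865, -0.001]
force: [0.2, 0.0, -2.1]
gripper_width: 0.635
gripper_force: 15.0
t 50.15 at [0.5166 0.3842 0.2278] w 0.635 f [ 0.2  0.  -2.1]
[-0.75 -0.1  -0.42  0.    0.    0.  ]
[-0.87 -0.35  0.    0.    0.    0.  ]
[-0.82 -0.45  0.6   0.    0.    0.  ]
[-0.17 -0.1   0.67  0.    0.    0.  ]
```

```bash
python3 -m jog '[[0,0,-0.2,0,0,0,0.2],[-0.08,0,-0.42,0,0,0,0.2],[-0.2,-0.02,-0.42,0,0,0,0.2],[-0.35,-0.04,-0.42,0,0,0,0.2],[-0.5,-0.06,-0.42,0,0,0,0.2],[-0.65,-0.1,-0.42,0,0,0,0.2],[-0.75,-0.1,-0.42,0,0,0,0.2],[-0.75,-0.1,-0.42,0,0,0,0.2]]'
python3 -m jog '[[-0.1,-0.05,0,0,0,0,0.2],[-0.25,-0.1,0,0,0,0,0.2],[-0.4,-0.15,0,0,0,0,0.2],[-0.55,-0.2,0,0,0,0,0.2],[-0.7,-0.25,0,0,0,0,0.2],[-0.8,-0.3,0,0,0,0,0.2],[-0.87,-0.35,0,0,0,0,0.2],[-0.87,-0.35,0,0,0,0,0.2]]'
python3 -m jog '[[-0.1,-0.05,0,0,0,0,0.2],[-0.25,-0.13,0.05,0,0,0,0.2],[-0.4,-0.21,0.15,0,0,0,0.2],[-0.55,-0.3,0.3,0,0,0,0.2],[-0.7,-0.38,0.45,0,0,0,0.2],[-0.82,-0.45,0.6,0,0,0,0.2],[-0.94,-0.52,0.75,0,0,0,0.2],[-0.99,-0.55,0.85,0,0,0,0.2]]'
python3 - <<'E'
from h import *
plan((.5834,-.03,.1,30),(.5834,-.03,.0065,30))
E
```

```text
t: 50.95
position: [0.5613, 0.2774, 0.2908]
tcp_rot: [-0.001, 0.502, 0.865, -0.001]
force: [-0.4, 0.6, -1.1]
gripper_width: 0.637
gripper_force: 15.0
t: 51.75
position: [0.5799, 0.1387, 0.2926]
tcp_rot: [-0.0, 0.502, 0.865, -0.0]
force: [0.8, 0.2, -0.9]
gripper_width: 0.636
gripper_force: 15.0
t: 52.55
position: [0.5817, -0.0318, 0.1633]
tcp_rot: [-0.001, 0.501, 0.865, -0.001]
force: [-0.3, -0.1, -0.9]
gripper_width: 0.633
gripper_force: 15.0
t 52.55 at [ 0.5817 -0.0318  0.1633] w 0.633 f [-0.3 -0.1 -0.9]
[0.   0.02 0.42 0.   0.   0.  ]
[0.   0.   0.62 0.   0.   0.  ]
```

```bash
python3 -m jog '[[0,0.01,0.1,0,0,0,0.2],[0,0.02,0.25,0,0,0,0.2],[0,0.02,0.4,0,0,0,0.2],[0,0.02,0.6,0,0,0,0.2],[0,0.02,0.8,0,0,0,0.2],[0,0.02,0.94,0,0,0,0.2],[0,0.02,0.98,0,0,0,0.2],[0,0.02,0.98,0,0,0,0.2]]'
python3 -m jog '[[0,0,0.01,0,0,0,0.2],[0,0,0.02,0,0,0,0.2],[0,0,0.02,0,0,0,0.2],[0,0,0.02,0,0,0,0.2],[0,0,0.02,0,0,0,0.2],[0,0,0.02,0,0,0,0.2],[0,0,0.02,0,0,0,0.2],[0,0,0.02,0,0,0,0.2]]'
```

```text
t: 53.35
position: [0.5848, -0.0284, 0.0174]
tcp_rot: [-0.001, 0.501, 0.865, -0.0]
force: [0.0, -0.4, -0.8]
gripper_width: 0.637
gripper_force: 15.0
t: 54.15
position: [0.5852, -0.0285, 0.015]
tcp_rot: [-0.0, 0.501, 0.865, 0.0]
force: [0.6, 0.0, -1.1]
gripper_width: 0.633
gripper_force: 15.0
```

```bash
python3 -m jog '[[0,0,0.01,0,0,0,0.2],[0,0,0.02,0,0,0,0.2],[0,0,0.03,0,0,0,0.2],[0,0,0.04,0,0,0,0.2],[0,0,0.05,0,0,0,0.2],[0,0,0.05,0,0,0,0.2],[0,0,0.05,0,0,0,0.2],[0,0,0.05,0,0,0,0.2]]'
python3 -m jog '[[0,0,0.01,0,0,0,0.2],[0,0,0.01,0,0,0,0.2],[0,0,0.01,0,0,0,0.2],[0,0,0.01,0,0,0,0.2],[0,0,0.01,0,0,0,0.2],[0,0,0.01,0,0,0,0.2],[0,0,0.01,0,0,0,0.2],[0,0,0.01,0,0,0,0.2]]'
```

```text
t: 54.95
position: [0.5853, -0.0285, 0.0075]
tcp_rot: [0.0, 0.501, 0.865, 0.0]
force: [0.6, 0.3, -1.9]
gripper_width: 0.631
gripper_force: 15.0
t: 55.75
position: [0.5852, -0.0285, 0.006]
tcp_rot: [-0.0, 0.501, 0.865, 0.0]
force: [0.0, 1.0, -1.6]
gripper_width: 0.636
gripper_force: 15.0
```

```bash
python3 -m jog '[[0,0,0.01,0,0,0,0.2],[0,0,0.01,0,0,0,0.2],[0,0,0.01,0,0,0,0.2],[0,0,0.01,0,0,0,0.2],[0,0,0.01,0,0,0,0.2],[0,0,0.01,0,0,0,0.2],[0,0,0.01,0,0,0,0.2],[0,0,0.01,0,0,0,0.2]]'
```

```text
t: 56.55
position: [0.5854, -0.0285, 0.0056]
tcp_rot: [0.0, 0.501, 0.865, 0.0]
force: [-2.0, 0.0, 5.0]
gripper_width: 0.635
gripper_force: 15.0
```

```bash
python3 -m jog '[[0,0,0,0,0,0,-0.3],[0,0,0,0,0,0,-0.5],[0,0,0,0,0,0,-0.7],[0,0,0,0,0,0,-0.9],[0,0,-0.2,0,0,0,-1],[0,0,-0.5,0,0,0,-1],[0,0,-0.8,0,0,0,-1],[0,0,-1,0,0,0,-1]]'
python3 -m jog '[[0,-0.1,-0.3,0,0,0,-1],[0,-0.3,-0.5,0,0,0,-1],[0,-0.5,-0.7,0,0,0,-1],[0,-0.6,-0.8,0,0,0,-1],[0,-0.6,-0.8,0,0,0,-1],[0,-0.6,-0.8,0,0,0,-1],[0,-0.6,-0.8,0,0,0,-1],[0,-0.6,-0.8,0,0,0,-1]]'
python3 - <<'E'
from h import *
s=look({'timer_center':.036,'coaster_center':.02,'mill_center':.085,'spice_center':.0675})
plan((.43,-.13,.28,0))
E
```

```text
t: 57.35
position: [0.5864, -0.0286, 0.1577]
tcp_rot: [0.002, 0.501, 0.865, 0.001]
force: [0.1, 0.2, 0.0]
gripper_width: 0.999
gripper_force: 0.0
t: 58.15
position: [0.5072, -0.0727, 0.2728]
tcp_rot: [-0.001, 0.501, 0.865, -0.0]
force: [-0.8, -0.7, 0.5]
gripper_width: 0.998
gripper_force: 0.0
timer_center 0.64 [390. 207.] [ 0.5833 -0.0339]
coaster_center 0.71 [222. 419.] [ 0.5459 -0.4602]
coaster_center 0.6 [453. 233.] [ 0.6808 -0.0188]
mill_center 0.56 [221. 237.] [ 0.4262 -0.1542]
spice_center 0.93 [504. 157.] [0.6674 0.0938]
t 58.4 at [ 0.5073 -0.073   0.2739] w 0.998 f [ 0.3 -0.  -0. ]
[-0.07 -0.64 -0.04  0.    0.    0.66]
```

```bash
python3 -m jog '[[0,-0.2,-0.04,0,0,0.15,-1],[-0.03,-0.4,-0.04,0,0,0.3,-1],[-0.07,-0.64,-0.04,0,0,0.45,-1],[-0.1,-0.67,-0.04,0,0,0.6,-1],[-0.15,-0.72,-0.04,0,0,0.66,-1],[-0.15,-0.72,-0.04,0,0,0.66,-1],[-0.15,-0.72,-0.04,0,0,0.66,-1],[-0.15,-0.72,-0.04,0,0,0.66,-1]]'
python3 - <<'E'
from h import *
s=look({'mill_center':.085},save='w8')
plan((.425,-.155,.28,0),(.425,-.155,.085,0))
E
```

```text
t: 59.2
position: [0.4251, -0.1461, 0.2803]
tcp_rot: [-0.0, 0.706, 0.709, 0.0]
force: [-0.6, -0.3, -0.6]
gripper_width: 0.997
gripper_force: 0.0
mill_center 0.94 [324. 213.] [ 0.4295 -0.1514]
mill_center 0.34 [445. 111.] [ 0.5632 -0.0343]
t 59.3 at [ 0.425  -0.1461  0.2803] w 1.0 f [ 0.3 -0.1 -0. ]
[-0.06  0.    0.    0.    0.    0.  ]
[0.  0.  1.3 0.  0.  0. ]
```

View pics/w8.png

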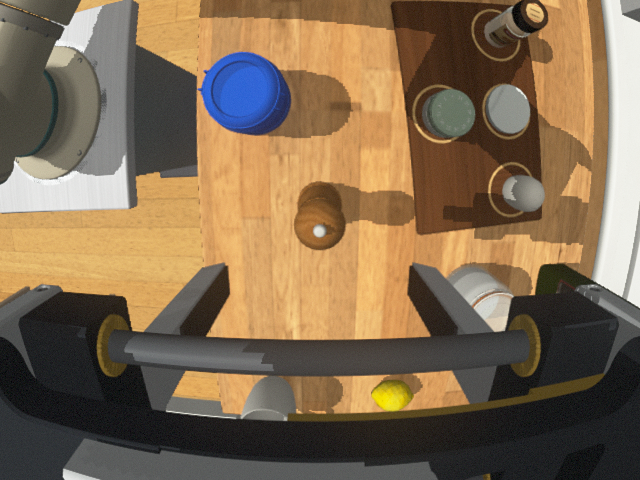

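Board layout looks right in this view. The mill's knob is at (319,230), which gives its axis.

```bash
python3 - <<'E'
from h import *
s=wsnap();print(atz(s,(319,230.5),.167), atz(s,(320,188),.03))
E
```

```text
[ 0.42386095 -0.15272164  0.167     ] [ 0.42514664 -0.13024649  0.03      ]
```

```bash
python3 -m jog '[[-0.05,0,0.1,0,0,0,-1],[-0.05,0,0.3,0,0,0,-1],[-0.05,0,0.5,0,0,0,-1],[-0.05,0,0.7,0,0,0,-1],[-0.05,0,0.85,0,0,0,-1],[-0.05,0,0.95,0,0,0,-1],[-0.05,0,0.95,0,0,0,-1],[-0.05,0,0.95,0,0,0,-1]]'
python3 -m jog '[[0,0,0.1,0,0,0,-0.8],[0,0,0.2,0,0,0,-0.6],[0,0,0.3,0,0,0,-0.5],[0,0,0.34,0,0,0,-0.4],[0,0,0.34,0,0,0,-0.2],[0,0,0.34,0,0,0,0],[0,0,0.34,0,0,0,0.2],[0,0,0.34,0,0,0,0.5]]' 15
python3 -m jog '[[0,0,0,0,0,0,0.6],[0,0,0,0,0,0,0.6],[0,0,0,0,0,0,0.6],[0,0,0,0,0,0,0.6],[0,0,0,0,0,0,0.6],[0,0,0,0,0,0,0.6],[0,0,0,0,0,0,0.6],[0,0,0,0,0,0,0.6]]' 15
```

```text
t: 60.15
position: [0.4251, -0.1539, 0.1382]
tcp_rot: [0.0, 0.706, 0.708, 0.0]
force: [-0.0, 0.3, 0.5]
gripper_width: 0.999
gripper_force: 0.0
t: 60.95
position: [0.4259, -0.1545, 0.0879]
tcp_rot: [0.001, 0.706, 0.708, 0.001]
force: [1.7, 0.6, 2.3]
gripper_width: 0.51
gripper_force: 15.0
t: 61.75
position: [0.4259, -0.1545, 0.0879]
tcp_rot: [0.001, 0.706, 0.708, 0.001]
force: [1.7, -0.0, 5.8]
gripper_width: 0.511
gripper_force: 15.0
```

```bash
python3 -m jog '[[0,0,0,0,0,0,0.6],[0,0,-0.03,0,0,0,0.6],[0,0,-0.1,0,0,0,0.6],[0,0,-0.25,0,0,0,0.6],[0,0,-0.4,0,0,0,0.6],[0,0,-0.6,0,0,0,0.6],[0,0,-0.7,0,0,0,0.6],[0,0,-0.7,0,0,0,0.6]]' 20
python3 - <<'E'
from h import *
s=snap('side');cv2.imwrite('pics/s1.png',cv2.resize(s['frame'][130:290,220:440],None,fx=3,fy=3)[:,:,::-1])
plan((.53,-.09,.2,0),(.65,-.03,.2,0),(.68,-.0165,.2,0),(.68,-.0165,.116,0))
E
```

```text
t: 62.55
position: [0.4257, -0.1546, 0.1942]
tcp_rot: [0.002, 0.706, 0.708, 0.001]
force: [0.2, -0.5, -2.9]
gripper_width: 0.506
gripper_force: 20.0
t 62.6 at [ 0.4247 -0.1541  0.1926] w 0.507 f [ 0.   0.6 -2.8]
[ 0.43  0.7  -0.05  0.    0.    0.  ]
[0.4 0.8 0.  0.  0.  0. ]
[0.09 0.2  0.   0.   0.   0.  ]
[0.   0.   0.56 0.   0.   0.  ]
```

View pics/s1.png

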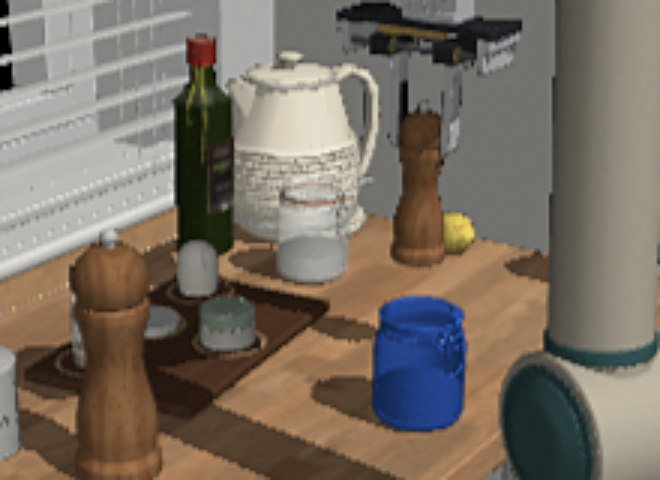

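The mill hangs upright, held by its head, and everything else stands properly on its ring.

```bash
python3 -m jog '[[0.04,0.07,-0.05,0,0,0,0.6],[0.1,0.17,-0.05,0,0,0,0.6],[0.17,0.28,-0.05,0,0,0,0.6],[0.25,0.4,-0.05,0,0,0,0.6],[0.32,0.52,-0.05,0,0,0,0.6],[0.39,0.63,-0.05,0,0,0,0.6],[0.43,0.7,-0.05,0,0,0,0.6],[0.43,0.7,-0.05,0,0,0,0.6]]' 20
python3 -m jog '[[0.05,0.1,0,0,0,0,0.6],[0.11,0.22,0,0,0,0,0.6],[0.17,0.35,0,0,0,0,0.6],[0.24,0.48,0,0,0,0,0.6],[0.31,0.62,0,0,0,0,0.6],[0.37,0.74,0,0,0,0,0.6],[0.4,0.8,0,0,0,0,0.6],[0.4,0.8,0,0,0,0,0.6]]'
python3 -m jog '[[0.04,0.1,0,0,0,0,0.6],[0.09,0.2,0,0,0,0,0.6],[0.09,0.2,0,0,0,0,0.6],[0.09,0.2,0.1,0,0,0,0.6],[0.09,0.2,0.2,0,0,0,0.6],[0.09,0.2,0.3,0,0,0,0.6],[0.09,0.2,0.4,0,0,0,0.6],[0.09,0.2,0.4,0,0,0,0.6]]'
python3 - <<'E'
from h import *
plan((.68,-.0165,.116,0))
E
```

```text
t: 63.4
position: [0.5307, -0.0883, 0.1987]
tcp_rot: [-0.0, 0.706, 0.709, -0.0]
force: [-0.1, -0.1, -2.2]
gripper_width: 0.509
gripper_force: 20.0
t: 64.2
position: [0.6503, -0.0286, 0.1989]
tcp_rot: [-0.0, 0.706, 0.708, -0.0]
force: [-0.4, -0.4, -3.4]
gripper_width: 0.51
gripper_force: 20.0
t: 65.0
position: [0.676, -0.0161, 0.1373]
tcp_rot: [-0.002, 0.707, 0.708, -0.002]
force: [-0.3, -0.3, -2.3]
gripper_width: 0.511
gripper_force: 20.0
t 65.0 at [ 0.676  -0.0161  0.1373] w 0.511 f [-0.3 -0.3 -2.3]
[ 0.    0.03  0.14 -0.01  0.    0.  ]
```

```bash
python3 -m jog '[[0,0,0.03,0,0,0,0.6],[0,0.01,0.06,0,0,0,0.6],[0,0.01,0.09,0,0,0,0.6],[0,0.01,0.12,0,0,0,0.6],[0,0.01,0.14,0,0,0,0.6],[0,0.01,0.14,0,0,0,0.6],[0,0.01,0.14,0,0,0,0.6],[0,0.01,0.14,0,0,0,0.6]]'
python3 - <<'E'
from h import *
s=look({'mill_center':.11,'coaster_center':.02})
plan()
E
```

```text
t: 65.8
position: [0.6811, -0.0154, 0.1187]
tcp_rot: [0.0, 0.706, 0.708, 0.0]
force: [0.0, 0.3, -3.4]
gripper_width: 0.504
gripper_force: 20.0
t 65.95 at [ 0.6811 -0.0154  0.1187] w 0.509 f [ 0.1  0.7 -2.3]
```

```bash
python3 -m jog '[[0,0,0.01,0,0,0,0.6],[0,0,0.02,0,0,0,0.6],[0,0,0.03,0,0,0,0.6],[0,0,0.03,0,0,0,0.6],[0,0,0.03,0,0,0,0.6],[0,0,0.03,0,0,0,0.6],[0,0,0.03,0,0,0,0.6],[0,0,0.03,0,0,0,0.6]]'
```

```text
t: 66.75
position: [0.6809, -0.0154, 0.114]
tcp_rot: [0.0, 0.706, 0.708, 0.0]
force: [0.1, 0.2, -3.4]
gripper_width: 0.507
gripper_force: 20.0
```

```bash
python3 -m jog '[[0,0,0.01,0,0,0,0.6],[0,0,0.01,0,0,0,0.6],[0,0,0.01,0,0,0,0.6],[0,0,0.01,0,0,0,0.6],[0,0,0.01,0,0,0,0.6],[0,0,0.01,0,0,0,0.6],[0,0,0.01,0,0,0,0.6],[0,0,0.01,0,0,0,0.6]]'
```

```text
t: 67.55
position: [0.6812, -0.0153, 0.113]
tcp_rot: [0.0, 0.706, 0.708, 0.0]
force: [-0.1, 0.8, 4.6]
gripper_width: 0.507
gripper_force: 20.0
```

```bash
python3 -m jog '[[0,0,0,0,0,0,-0.02],[0,0,0,0,0,0,-0.1],[0,0,0,0,0,0,-0.3],[0,0,0,0,0,0,-0.6],[0,0,0,0,0,0,-0.9],[0,0,-0.05,0,0,0,-1],[0,0,-0.2,0,0,0,-1],[0,0,-0.4,0,0,0,-1]]'
python3 -m jog '[[0,0,-0.2,0,0,0,-1],[0,0,-0.4,0,0,0,-1],[0,0,-0.6,0,0,0,-1],[0,0,-0.8,0,0,0,-1],[0,-0.2,-0.8,0,0,0,-1],[0,-0.5,-0.8,0,0,0,-1],[0,-0.9,-0.8,0,0,0,-1],[0,-1,-0.8,0,0,0,-1]]'
python3 -m jog '[[0,-0.2,0,0,0,0,-1],[0,-0.5,0,0,0,0,-1],[0,-0.8,0,0,0,0,-1],[0,-1,0,0,0,0,-1],[0,-1,0,0,0,0,-1],[0,-1,0,0,0,0,-1],[0,-1,0,0,0,0,-1],[0,-1,0,0,0,0,-1]]'
python3 - <<'E'
from h import *
Z={'coaster_center':.02,'mill_center':.11,'shaker_center':.045,'spice_center':.0675,'timer_center':.036}
rings={'coaster':(.6826,-.0174),'timer':(.5834,-.03),'shaker':(.6965,-.1266),'spice':(.6688,.0917)};print(rings)
look(Z,'wrist')
s=look(Z,'top')
a=cv2.resize(s['frame'][150:260,250:400],None,fx=4,fy=4)
s=snap('side');b=cv2.resize(s['frame'][150:260,225:325],None,fx=4,fy=4)[:, :200*2]
im=np.hstack([a,b]);im=cv2.resize(im,(800,int(im.shape[0]*800/im.shape[1])));cv2.imwrite('pics/f1.png',im[:,:,::-1])
E
```

```text
t: 68.35
position: [0.6798, -0.0153, 0.1719]
tcp_rot: [-0.001, 0.706, 0.708, -0.001]
force: [-0.0, 0.4, 0.1]
gripper_width: 0.994
gripper_force: 0.0
t: 69.15
position: [0.5271, -0.0155, 0.2936]
tcp_rot: [-0.0, 0.706, 0.708, -0.0]
force: [0.8, -1.0, 0.2]
gripper_width: 1.0
gripper_force: 0.0
t: 69.95
position: [0.382, -0.0163, 0.2923]
tcp_rot: [-0.0, 0.706, 0.708, 0.0]
force: [-0.6, 0.8, 0.4]
gripper_width: 0.998
gripper_force: 0.0
{'coaster': (0.6826, -0.0174), 'timer': (0.5834, -0.03), 'shaker': (0.6965, -0.1266), 'spice': (0.6688, 0.0917)}
coaster_center 0.59 [525. 205.] [ 0.6807 -0.0193]
mill_center 0.84 [560. 209.] [ 0.6795 -0.0095]
shaker_center 0.63 [532. 279.] [ 0.6958 -0.1256]
shaker_center 0.61 [493. 203.] [ 0.6135 -0.0148]
spice_center 0.67 [541. 127.] [0.6695 0.0913]
timer_center 0.71 [469. 214.] [ 0.5819 -0.0316]
coaster_center 0.39 [325. 186.] [ 0.6899 -0.0128]
mill_center 0.84 [326. 183.] [ 0.6754 -0.0157]
shaker_center 0.56 [368. 180.] [ 0.7021 -0.1305]
shaker_center 0.39 [327. 183.] [ 0.6918 -0.0197]
spice_center 0.83 [284. 188.] [0.6692 0.0949]
timer_center 0.88 [333. 222.] [ 0.5858 -0.0372]
```

View pics/f1.png

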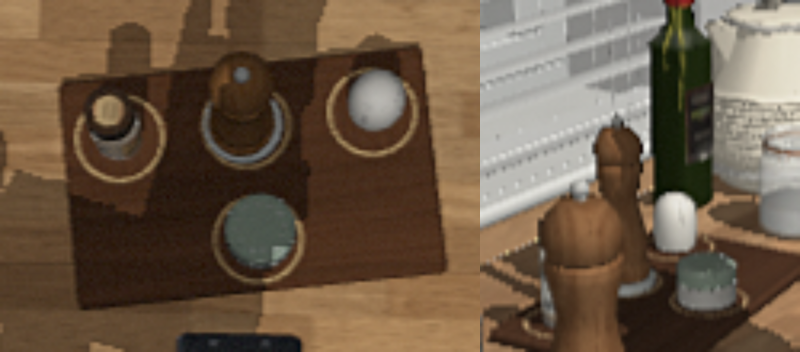

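All five things stand upright on their rings: the spice jar at (112,130), the mill on the coaster at (245,125), the shaker at (375,100) and the timer at (260,232). The measured offsets are within a few millimetres of the ring centres. Handing in.

```bash
python3 -c "
from plant import robot
print(robot.hand_in())"
```

```text
the job is handed in; nothing more can be done
None
```

I handed in the finished board at about 70 s of the 142 s allowed: coaster, mill, shaker, spice jar and timer all stand released and upright on their rings, within about 8 mm of centre by the cameras, and I never handled the lemon or mug; no verdict came back.

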